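Change the boxes in the free bay of a slide dryer

ROBOT

A 6-joint arm with a two-finger parallel gripper is mounted at the origin on the work surface. World frame = base frame: x ahead of the robot, y to its left, z up, the work surface at z = 0. Lengths are in m, angles in rad, forces in N, time in s.
With the tool pointing down it reaches from about 0.25 to 0.8 m from the base axis. Payload 3.9 kg.
Tool frame: the origin (TCP) lies midway between the tips of the shut fingers; the grasp point (between the pads) lies 19 mm behind it (manip.hold_point_z is the distance from the TCP to the grasp point, in m); z points along the fingers, y is the direction in which the jaws open and shut (so a half turn about z gives the same grasp; the last joint's range is limited). The gripper opens to 85 mm and grips with 20 to 120 N. Pads are 22 mm wide; open, the fingers measure 114 mm over their backs; the gripper's body (76 mm by 85 mm) begins 54 mm behind the grasp point. The pads swing forward as they close: fully open they stand 13 mm farther back than shut.
Start: joints at [-1.224, 0.26, -0.138, 1.173, 0, 1.571], TCP at [0.178, -0.494, 0.196] pointing down, gripper open.
Joint ranges: [-2.78, 2.78], [-0.83, 1.72], [-1.28, 1.37], [-1.9, 2.12], [-1.57, 1.48], [-3.14, 3.14]. Speed limits (rad/s): [2.57, 2.57, 3.14, 3.14, 3.14, 3.14].

INTERFACE

Orientations are given as a 3x3 rotation matrix whose columns are the frame's x, y, z axes.
In Python, from plant import manip gives the robot as it stands. The module is installed in compiled form; this text tells all that it offers.
- The arm moves only by the tool arm_command, never from a script. Its argument "motion" is a list of rows, each an object of numbers: "dx", "dy", "dz": the shift along the tool's x, y, z scaled (see below); "turn": the turn about the tool's z scaled (see below); "gripper": the closure, from 0 (fully open) to 1 (shut). In form: [{"dx": .., "dy": .., "dz": .., "turn": .., "gripper": ..}, ...]. A call has 1 to 8 rows; each row shifts and turns the pose as measured when the row begins, along the tool's axes as they then stand; what a row does not reach is not made up. The controller multiplies each number of a shift by 300 mm and each number of a turn by 90 degrees. A row lasts 1/8 s, in which the tool goes at most 62.5 mm and 10.7 degrees, less where a joint would pass 70% of its speed; a pose out of reach is approached as far as the arm can. A call with a number of a shift or a turn outside -1 to 1 is refused whole. A call with a gripper value outside its range is refused whole. The fingers move at their own pace and stop on an object; "squeeze" is the grip in N (left out, the last holds). Time passes only in rows, so rows that do not move let the fingers close. It gives the time, the measured TCP pose, the force and the opening at its end, in the units of the state.
- manip.state(): the state, without advancing time (a new reading comes with each control period).
- manip.capture(name): name is "scene" or "side" or "wrist"; returns a dict with "frame" (480x640x3 uint8, blue, green, red), "depth" (480x640 float32, m along the optical axis (not along the pixel's ray), 0 where there is no reading), "fx", "fy", "cx", "cy" (pixels), "R" (3x3) and "t" (3): a world point X has camera coordinates R X + t. Camera axes: x right, y down, z forward; pixel columns grow to the right and rows downward; lengths in m; the calibration is good to about 2 mm. A picture is of the moment at which its call begins.
- manip.finish_job(): hands the job in, once; it reports no verdict.
Trained networks look in a picture, given as the dict that the camera call returned (one of the last four; its "shot" number tells which), for a name from the list of things; names that differ only in an ending like _2 or _b are one class to them, and where a whole thing is asked for, a point or a joint stands for the part that bears it (a point fixed in the world has none). Each returns a list of dicts, best first, with "p" (0 to 1); they miss things now and then, are a little off and sometimes report something else, mostly with a low value. They report only what shows in the picture. A call takes as long as a camera call.
- manip.masks_of(target, picture): "pixels" (480x640 bool, what is visible of it).
- manip.tip_of(target, picture): "position" ([x, y, z] in m, in the coordinates of the camera as it stood for that picture, good to about 4 mm: a listed point, or the origin of a listed thing).
The state is a dict: "time_s": time; "joint_positions": joint angles; "joint_velocities": joint speeds; "effort": joint torques, N m; "tool_pos": TCP position; "orientation": TCP orientation; "force": force on the tool from outside, world axes, zero at the start; "ft_torque": the same for the moment, N m; "opening": opening from 0.0 (shut) to 1.0 (fully open).
Only numpy, scipy, OpenCV 4.12 (cv2) and the standard library are available. Lean on these libraries where they do the work, as an engineer would, in place of code of your own. Each camera call takes 0.05 s, during which the arm holds its last target.

TASK

The slide dryer has two bays: the one with the red box in it is still running, so leave its box, tray and sash alone. At the other bay raise the sash all the way, then draw its tray fully out, move the finished green box from it to the green mat, and lay every blue box from the bench on that tray, each lying on the tray itself, neither stacked nor stood on end. Then push the tray fully home with the sash still up, and lower the sash right down, without knocking over the bottle or the beaker.

Things in the scene. Friction and masses are not known exactly. Their poses are not given: they have to be found in the camera images.
- dryer: Slide dryer, fixed: a clear-walled, clear-roofed cabinet 460 mm wide (y), 150 mm deep (x) and 140 mm high with two bays side by side. Origin on the bench in the middle of its front; x points into the dryer (away from the robot), y to its left bay, z up. Bay centres at y = +113 mm (left) and -113 mm (right), each 210 mm wide inside. Three white guide posts (16 x 14 mm, 215 mm tall) stand in the plane of the sashes at y = 0 and +-227 mm.
- sash_left (a joint): Height of the left bay's clear sash, which slides straight up: 0 = shut (lower edge 24 mm over the bench, too low for a box on the tray to pass), 0.110 m = fully up. It stays where it is left; about 8 N lifts it, 2 N lowers it.
- sash_left_grip (a point): Middle of the black upright grip tab on top of the left sash, at dryer x = -5, y = +113, z = 172 mm when shut, moving up with the sash. The tab is 14 mm thick (dryer x), 50 mm wide (y) and 45 mm tall (from 146 to 191 mm over the bench when shut; the sash is below it, the roof 140 mm high behind it), free on all sides above the roof. Axes as the dryer's.
- tray_left (a joint): How far the left bay's steel tray is drawn out towards the robot (dryer -x): 0 = fully home, 0.165 m = fully out. It stays where it is left; about 3 N moves it.
- tray_left_mid (a point): Centre of the flat upper face of the left tray (110 mm deep in x, 195 mm wide in y, no side rims, a 6 mm rim along its rear edge), 13 mm over the bench, at dryer x = 70 mm, y = +113 mm when home; moves with the tray. Axes as the dryer's.
- tray_left_grip (a point): Where to grip the black upright tab at the front of the left tray: 155 mm in front (-x) of the tray's centre, 45 mm over the bench. The tab is 12 mm thick (x), 50 mm wide (y) and its top is 60 mm over the bench; a flat 30 mm wide strip, 13 mm over the bench, joins it to the tray behind. Always in front of the sash, by 76 mm when home.
- sash_right (a joint): Height of the right bay's clear sash, which slides straight up: 0 = shut (lower edge 24 mm over the bench, too low for a box on the tray to pass), 0.110 m = fully up. It stays where it is left; about 8 N lifts it, 2 N lowers it.
- sash_right_grip (a point): Middle of the black upright grip tab on top of the right sash, at dryer x = -5, y = -113, z = 172 mm when shut, moving up with the sash. The tab is 14 mm thick (dryer x), 50 mm wide (y) and 45 mm tall (from 146 to 191 mm over the bench when shut; the sash is below it, the roof 140 mm high behind it), free on all sides above the roof. Axes as the dryer's.
- tray_right (a joint): How far the right bay's steel tray is drawn out towards the robot (dryer -x): 0 = fully home, 0.165 m = fully out. It stays where it is left; about 3 N moves it.
- tray_right_mid (a point): Centre of the flat upper face of the right tray (110 mm deep in x, 195 mm wide in y, no side rims, a 6 mm rim along its rear edge), 13 mm over the bench, at dryer x = 70 mm, y = -113 mm when home; moves with the tray. Axes as the dryer's.
- tray_right_grip (a point): Where to grip the black upright tab at the front of the right tray: 155 mm in front (-x) of the tray's centre, 45 mm over the bench. The tab is 12 mm thick (x), 50 mm wide (y) and its top is 60 mm over the bench; a flat 30 mm wide strip, 13 mm over the bench, joins it to the tray behind. Always in front of the sash, by 76 mm when home.
- red_box: Slide box with a closed lid, red, a rigid block 75 x 36 x 30 mm (its x, y, z), about 0.12 kg; origin at its centre. Stands on the tray of the bay that is still running, from start to end.
- green_box: Slide box with a closed lid, green, a rigid block 75 x 36 x 30 mm (its x, y, z), about 0.12 kg; origin at its centre. Finished; stands at the start on the tray of the other bay, and belongs on the green mat.
- box1: Slide box with a closed lid, blue, a rigid block 75 x 36 x 30 mm (its x, y, z), about 0.12 kg; origin at its centre. Waits on the bench to be dried; two or three of the four blue boxes are there.
- box2: Slide box with a closed lid, blue, a rigid block 75 x 36 x 30 mm (its x, y, z), about 0.12 kg; origin at its centre. Waits on the bench to be dried; two or three of the four blue boxes are there.
- box3: Slide box with a closed lid, blue, a rigid block 75 x 36 x 30 mm (its x, y, z), about 0.12 kg; origin at its centre. Waits on the bench to be dried; two or three of the four blue boxes are there.
- box4: Slide box with a closed lid, blue, a rigid block 75 x 36 x 30 mm (its x, y, z), about 0.12 kg; origin at its centre. Waits on the bench to be dried; two or three of the four blue boxes are there.
- mat: Green mat on the bench, fixed, 150 x 130 mm (x, y) and 4 mm thick; origin at the centre of its underside.
- bottle: Bystander: squat amber stain bottle with a black cap among the boxes, diameter 50 mm, 60 mm tall; origin at the centre of its foot.
- beaker: Bystander: low glass beaker standing on the bench, diameter 70 mm, 50 mm tall; origin at the centre of its foot.

How it is judged:
On the way, in this order (a step that is already met when the one before it is completed fails the run):
1. the sash of the bay without the red box is raised (((y of red_box in the frame of dryer above 0 m and value of joint sash_right above 0.09 m) or (y of red_box in the frame of dryer below 0 m and value of joint sash_left above 0.09 m))), for 0.2 s.
2. with that sash up, its tray is drawn out (((y of red_box in the frame of dryer above 0 m and value of joint sash_right above 0.09 m and value of joint tray_right above 0.14 m) or (y of red_box in the frame of dryer below 0 m and value of joint sash_left above 0.09 m and value of joint tray_left above 0.14 m))), for 0.2 s.
3. the green box lies on the mat and every blue box on the tray (((y of red_box in the frame of dryer above 0 m and (x of box1 in the frame of tray_right_mid between -0.053 and 0.053 m and y of box1 in the frame of tray_right_mid between -0.0955 and 0.0955 m and z of box1 in the frame of tray_right_mid between 0.008 and 0.026 m) and (x of box2 in the frame of tray_right_mid between -0.053 and 0.053 m and y of box2 in the frame of tray_right_mid between -0.0955 and 0.0955 m and z of box2 in the frame of tray_right_mid between 0.008 and 0.026 m) and (x of box3 in the frame of tray_right_mid between -0.053 and 0.053 m and y of box3 in the frame of tray_right_mid between -0.0955 and 0.0955 m and z of box3 in the frame of tray_right_mid between 0.008 and 0.026 m) and (x of box4 in the frame of tray_right_mid between -0.053 and 0.053 m and y of box4 in the frame of tray_right_mid between -0.0955 and 0.0955 m and z of box4 in the frame of tray_right_mid between 0.008 and 0.026 m)) or (y of red_box in the frame of dryer below 0 m and (x of box1 in the frame of tray_left_mid between -0.053 and 0.053 m and y of box1 in the frame of tray_left_mid between -0.0955 and 0.0955 m and z of box1 in the frame of tray_left_mid between 0.008 and 0.026 m) and (x of box2 in the frame of tray_left_mid between -0.053 and 0.053 m and y of box2 in the frame of tray_left_mid between -0.0955 and 0.0955 m and z of box2 in the frame of tray_left_mid between 0.008 and 0.026 m) and (x of box3 in the frame of tray_left_mid between -0.053 and 0.053 m and y of box3 in the frame of tray_left_mid between -0.0955 and 0.0955 m and z of box3 in the frame of tray_left_mid between 0.008 and 0.026 m) and (x of box4 in the frame of tray_left_mid between -0.053 and 0.053 m and y of box4 in the frame of tray_left_mid between -0.0955 and 0.0955 m and z of box4 in the frame of tray_left_mid between 0.008 and 0.026 m))) and x of green_box in the frame of mat between -0.07 and 0.07 m and y of green_box in the frame of mat between -0.06 and 0.06 m and z of green_box in the frame of mat below 0.03 m and linear speed of each of box1, box2, box3, box4, green_box below 0.02 m/s), for 0.2 s.
4. the tray is fully home, with the sash still up (((y of red_box in the frame of dryer above 0 m and value of joint sash_right above 0.09 m and value of joint tray_right below 0.006 m) or (y of red_box in the frame of dryer below 0 m and value of joint sash_left above 0.09 m and value of joint tray_left below 0.006 m))), for 0.2 s.
5. the sash is right down (((y of red_box in the frame of dryer above 0 m and value of joint sash_right below 0.006 m) or (y of red_box in the frame of dryer below 0 m and value of joint sash_left below 0.006 m))), for 0.2 s.
At the end, for the whole second after the job is handed in: The free bay's sash is down and its tray home (each within 6 mm), every blue box present lies at rest on that tray (its centre at least 2 mm inside the tray's edges, not stacked, not on end), and the green box lies at rest on the mat (its centre over the mat) (((y of red_box in the frame of dryer above 0 m and value of joint each of sash_right, tray_right below 0.006 m and (x of box1 in the frame of tray_right_mid between -0.053 and 0.053 m and y of box1 in the frame of tray_right_mid between -0.0955 and 0.0955 m and z of box1 in the frame of tray_right_mid between 0.008 and 0.026 m) and (x of box2 in the frame of tray_right_mid between -0.053 and 0.053 m and y of box2 in the frame of tray_right_mid between -0.0955 and 0.0955 m and z of box2 in the frame of tray_right_mid between 0.008 and 0.026 m) and (x of box3 in the frame of tray_right_mid between -0.053 and 0.053 m and y of box3 in the frame of tray_right_mid between -0.0955 and 0.0955 m and z of box3 in the frame of tray_right_mid between 0.008 and 0.026 m) and (x of box4 in the frame of tray_right_mid between -0.053 and 0.053 m and y of box4 in the frame of tray_right_mid between -0.0955 and 0.0955 m and z of box4 in the frame of tray_right_mid between 0.008 and 0.026 m)) or (y of red_box in the frame of dryer below 0 m and value of joint each of sash_left, tray_left below 0.006 m and (x of box1 in the frame of tray_left_mid between -0.053 and 0.053 m and y of box1 in the frame of tray_left_mid between -0.0955 and 0.0955 m and z of box1 in the frame of tray_left_mid between 0.008 and 0.026 m) and (x of box2 in the frame of tray_left_mid between -0.053 and 0.053 m and y of box2 in the frame of tray_left_mid between -0.0955 and 0.0955 m and z of box2 in the frame of tray_left_mid between 0.008 and 0.026 m) and (x of box3 in the frame of tray_left_mid between -0.053 and 0.053 m and y of box3 in the frame of tray_left_mid between -0.0955 and 0.0955 m and z of box3 in the frame of tray_left_mid between 0.008 and 0.026 m) and (x of box4 in the frame of tray_left_mid between -0.053 and 0.053 m and y of box4 in the frame of tray_left_mid between -0.0955 and 0.0955 m and z of box4 in the frame of tray_left_mid between 0.008 and 0.026 m))) and x of green_box in the frame of mat between -0.07 and 0.07 m and y of green_box in the frame of mat between -0.06 and 0.06 m and z of green_box in the frame of mat below 0.03 m and linear speed of each of box1, box2, box3, box4, green_box below 0.02 m/s); the robot touches nothing.
It fails at once if the running bay's sash is raised (more than 30 mm) or its tray drawn (more than 20 mm) ((y of red_box in the frame of dryer above 0 m and (value of joint sash_left above 0.03 m or value of joint tray_left above 0.02 m)) or (y of red_box in the frame of dryer below 0 m and (value of joint sash_right above 0.03 m or value of joint tray_right above 0.02 m))).
It fails at once if the red box is moved by more than 30 mm (distance of red_box from where it was at the start of the episode above 0.03 m).
It fails at once if the bottle or the beaker is knocked over (angle between any of bottle, beaker's own z axis and vertical above 0.7 rad).
Of box1, box2, box3, box4 only 2 to 3 are there at a start; the rules pass over those that are not, and their reading is None.
At some moment in a run one of box1, box2, box3, box4 may be knocked a few centimetres aside while the robot is not near it.
Once in a run the grip may slacken for a moment while it holds something.
It also fails if it takes over 210 s, if anything falls off the work surface, if the arm or the gripper's body presses on something with over 40 N, if the wrist force passes 120 N, or if a joint passes its speed limit or range.

## Working session

There is one attempt and no reset: what is moved stays moved. The work goes in short steps, Python scripts to look and compute and a tool call to move; the robot and the scene stay as the last step left them, time stands still between calls to the robot, and variables do not carry over. Pictures are saved under pics/ and viewed, and the job is handed in when it is done.

Besides the shell and the picture viewer there is one more tool, called by a JSON object that holds its "method" and its "body", one argument or row to a line. arm_command: Moves the arm, as the interface text tells. Shifts and turns lie within -1 to 1; 1 stands for 300 mm of shift or 90 degrees of turn. Its arguments: {"type":"object","properties":{"motion":{"type":"array"},"squeeze":{"type":"number"}},"required":["motion"]}

```bash
mkdir -p pics; cat > h.py <<'E'
import numpy as np, cv2
from plant import manip
def cap(n,f=None):
    c=manip.capture(n)
    if f: cv2.imwrite('pics/'+f+'.png',c['frame'])
    return c
def w(c,p): return c['R'].T@(np.array(p)-c['t'])
def tip(c,n,k=3):
    return [(round(d['p'],2),np.round(w(c,d['position'])*1000).astype(int).tolist()) for d in manip.tip_of(n,c)[:k]]
def pts(c,m):
    v,u=np.nonzero(m&(c['depth']>0)); z=c['depth'][v,u]
    P=np.stack([(u-c['cx'])/c['fx']*z,(v-c['cy'])/c['fy']*z,z],1)
    return (P-c['t'])@c['R']
def st():
    s=manip.state(); print('t',round(s['time_s'],2),'tcp',np.round(s['tool_pos'],4),'F',np.round(s['force'],1),'open',round(s['opening'],3)); print(np.round(s['orientation'],3).tolist(), np.round(s['joint_positions'],2))
E
python3 - <<'E'
from h import *
st()
for n in ('scene','side','wrist'):
    c=cap(n,n+'0')
    print(n,c['fx'],(-c['R'].T@c['t']).round(3))
    for t in ('dryer','sash_left_grip','sash_right_grip','tray_left_grip','tray_right_grip','tray_left_mid','red_box','green_box','box1','mat','bottle','beaker'):
        print(t,tip(c,t,5))
st()
E
```

```text
t 0.0 tcp [ 0.1782 -0.493   0.1948] F [ 0.5 -0.3 -0.3] open 0.998
[[0.94, 0.34, -0.001], [0.34, -0.94, 0.002], [0.0, -0.002, -1.0]] [-1.22  0.26 -0.14  1.17  0.    1.57]
scene 532.3766368349395 [1.188 0.312 1.191]
dryer [(0.92, [670, -6, 4]), (0.66, [455, 321, 17])]
sash_left_grip [(0.59, [653, 112, 175])]
sash_right_grip [(0.85, [674, -113, 180])]
tray_left_grip [(0.63, [585, 109, 49])]
tray_right_grip []
tray_left_mid []
red_box []
green_box [(0.73, [676, -112, 184])]
box1 [(0.7, [595, 374, 11]), (0.64, [335, -284, 14]), (0.64, [454, 321, 16]), (0.63, [675, -112, 179])]
mat [(0.7, [450, -392, -2])]
bottle [(0.6, [500, 452, 2])]
beaker [(0.77, [338, 286, 2])]
side 528.485387407287 [ 0.298 -0.562  1.014]
dryer [(0.92, [671, 1, 0])]
sash_left_grip [(0.62, [662, 115, 178])]
sash_right_grip [(0.84, [677, -110, 180]), (0.61, [660, 114, 178])]
tray_left_grip [(0.64, [578, 111, 48])]
tray_right_grip [(0.59, [452, -389, 0])]
tray_left_mid []
red_box []
green_box []
box1 [(0.98, [454, 325, 21]), (0.67, [597, -111, 51]), (0.66, [335, -276, 19])]
mat [(0.89, [450, -387, -1])]
bottle []
beaker [(0.86, [340, 290, 7])]
wrist 340.5399919942742 [ 0.258 -0.466  0.375]
dryer []
sash_left_grip []
sash_right_grip []
tray_left_grip []
tray_right_grip []
tray_left_mid []
red_box []
green_box []
box1 []
mat []
bottle []
beaker []
t 1.95 tcp [ 0.1784 -0.4937  0.1957] F [0.  0.3 0.2] open 1.001
[[0.94, 0.34, -0.0], [0.34, -0.94, 0.0], [-0.0, -0.0, -1.0]] [-1.22  0.26 -0.14  1.17 -0.    1.57]
```

View pics/scene0.png

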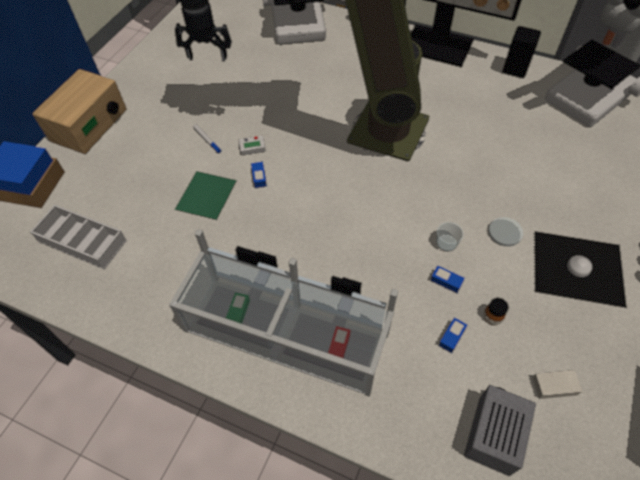

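View pics/side0.png

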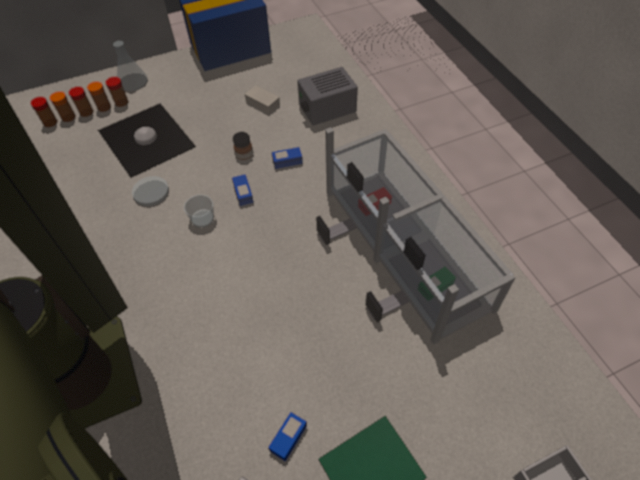

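View pics/wrist0.png

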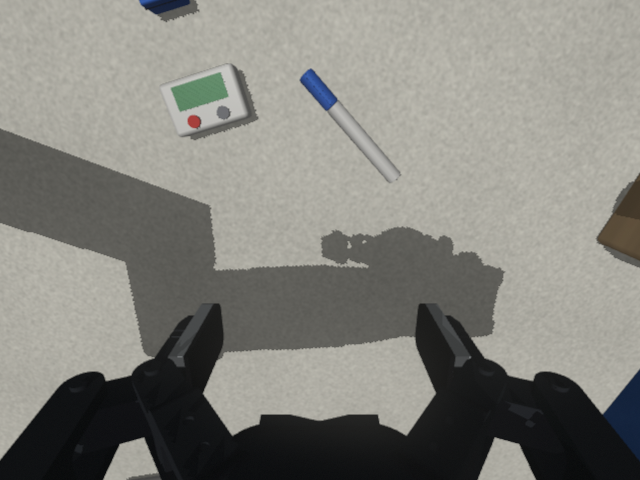

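The green box (scene 237,305) is in the right bay and the red box (340,342) is in the left. There are three blue boxes, at scene (259,174), (447,278) and (453,334). The bottle stands near the last one. Next I'll measure poses from depth.

```bash
cat >> h.py <<'E'
def fit(c,n,zmin,zmax,box=None,k=5,lift=None):
    out=[]
    for d in manip.masks_of(n,c)[:k]:
        P=pts(c,d['pixels']); 
        if len(P)<10: continue
        zt=np.percentile(P[:,2],90); Q=P[(P[:,2]>zmin)&(P[:,2]<zmax)]
        if len(Q)<8: out.append((round(d['p'],2),'few',P.mean(0).round(3).tolist()));continue
        r=cv2.minAreaRect((Q[:,:2]*1000).astype(np.float32))
        out.append((round(d['p'],2),'ctr',np.round(r[0],1).tolist(),'sz',np.round(r[1],1).tolist(),'ang',round(r[2],1),'z90',round(zt*1000,1),len(Q)))
    return out
E
python3 - <<'E'
from h import *
for n in ('scene','side'):
    c=cap(n)
    print(n)
    for t,a,b in (('sash_right_grip',.15,.25),('sash_left_grip',.15,.25),('tray_right_grip',.04,.08),('tray_left_grip',.04,.08),('box1',.02,.05),('green_box',.03,.06),('mat',-.01,.02),('bottle',.01,.08),('beaker',0.005,.07)):
        for o in fit(c,t,a,b): print(t,o)
# dryer top edges / posts from depth in both
for n in ('scene','side'):
    c=cap(n); P=pts(c,np.ones((480,640),bool))
    for lab,a,b in (('posttop',.205,.23),('tabs',.165,.2),('traytab',.052,.066)):
        Q=P[(P[:,0]>.5)&(P[:,0]<.75)&(abs(P[:,1])<.3)&(P[:,2]>a)&(P[:,2]<b)]
        if len(Q)<3: continue
        # cluster by y
        for y0 in (-.227,-.113,0,.113,.227):
            q=Q[abs(Q[:,1]-y0)<.045]
            if len(q): print(n,lab,y0,np.median(q,0).round(4),q.min(0).round(3),q.max(0).round(3),len(q))
E
```

```text
scene
sash_right_grip (0.84, 'ctr', [673.8, -110.1], 'sz', [16.4, 210.3], 'ang', 2.8, 'z90', np.float64(195.8), 564)
sash_left_grip (0.83, 'ctr', [658.7, 110.9], 'sz', [17.7, 202.5], 'ang', 3.4, 'z90', np.float64(193.3), 483)
sash_left_grip (0.47, 'few', [0.602, 0.372, 0.027])
tray_right_grip (0.6, 'ctr', [593.2, -118.6], 'sz', [15.0, 48.9], 'ang', 3.3, 'z90', np.float64(61.8), 146)
tray_right_grip (0.23, 'ctr', [502.4, 448.6], 'sz', [44.6, 43.6], 'ang', 39.0, 'z90', np.float64(61.5), 313)
tray_left_grip (0.47, 'ctr', [579.5, 119.1], 'sz', [14.8, 23.1], 'ang', 2.0, 'z90', np.float64(61.3), 68)
box1 (0.98, 'ctr', [455.5, 317.4], 'sz', [74.6, 40.2], 'ang', 83.3, 'z90', np.float64(32.5), 420)
box1 (0.82, 'ctr', [334.3, -281.9], 'sz', [84.4, 35.6], 'ang', 34.4, 'z90', np.float64(33.6), 267)
box1 (0.62, 'ctr', [597.1, 372.2], 'sz', [35.3, 76.6], 'ang', 79.5, 'z90', np.float64(32.5), 450)
box1 (0.27, 'ctr', [581.0, 125.2], 'sz', [12.4, 21.4], 'ang', 41.8, 'z90', np.float64(63.6), 46)
green_box (0.33, 'few', [0.675, -0.112, 0.158])
mat (0.76, 'ctr', [448.1, -394.2], 'sz', [155.4, 132.6], 'a
[... 3209 characters left out ...]
side tabs 0 [ 0.6617 -0.0049  0.1834] [ 0.657 -0.008  0.166] [0.674 0.006 0.2  ] 105
side tabs 0.113 [0.6548 0.1084 0.1909] [0.649 0.087 0.165] [0.667 0.138 0.2  ] 269
side tabs 0.227 [0.649  0.2218 0.1832] [0.642 0.218 0.165] [0.661 0.234 0.2  ] 103
side traytab -0.227 [ 0.6808 -0.2245  0.0594] [ 0.672 -0.232  0.052] [ 0.749 -0.182  0.066] 138
side traytab -0.113 [ 0.5967 -0.1182  0.061 ] [ 0.586 -0.157  0.052] [ 0.674 -0.068  0.066] 261
side traytab 0 [ 0.6621 -0.0046  0.0592] [ 0.658 -0.044  0.052] [0.666 0.043 0.066] 89
side traytab 0.113 [0.5824 0.1064 0.0609] [0.571 0.069 0.052] [0.66  0.158 0.066] 195
side traytab 0.227 [0.6493 0.2093 0.059 ] [0.642 0.186 0.052] [0.652 0.232 0.066] 42
```

```bash
cat >> h.py <<'E'
def plan(x,y,z,ang=None):
    """numbers (scaled) to go from the present pose to x,y,z (m) with tool x at ang deg (mod 180)"""
    s=manip.state(); R=np.array(s['orientation']); p=np.array(s['tool_pos'])
    a=np.degrees(np.arctan2(R[1,0],R[0,0]))
    d=np.array([x,y,z])-p
    print('t',round(s['time_s'],2),'tcp',p.round(4),'ang',round(a,1),'open',round(s['opening'],2),'F',np.round(s['force'],1),'q',np.round(s['joint_positions'],2))
    print('now-axes d/0.3:',np.round(R.T@d/.3,3),'dist mm',round(np.linalg.norm(d)*1000))
    if ang is not None:
        t=-((ang-a+90)%180-90)
        th=np.radians(a-t); X=np.array([np.cos(th),np.sin(th),0]);Y=np.array([np.sin(th),-np.cos(th),0])
        print('turn',round(t/90,3),'deg',round(t,1),' after turn d/0.3:',np.round([X@d/.3,Y@d/.3,-d[2]/.3],3))
E
python3 -c "
from h import *
plan(.673,-.114,.27,93.6)"
```

```text
t 3.05 tcp [ 0.1784 -0.4937  0.1957] ang 19.9 open 1.0 F [0.3 0.4 0. ] q [-1.22  0.26 -0.14  1.17 -0.    1.57]
now-axes d/0.3: [ 1.981 -0.63  -0.248] dist mm 628
turn -0.819 deg -73.7  after turn d/0.3: [ 1.16   1.725 -0.248]
```

{"method": "arm_command", "body": {
  "motion": [
    {"dz":-0.1,"turn":-0.117,"gripper":0},
    {"dz":-0.1,"turn":-0.117,"gripper":0},
    {"dz":-0.1,"turn":-0.117,"gripper":0},
    {"turn":-0.117,"gripper":0},
    {"turn":-0.117,"gripper":0},
    {"turn":-0.117,"gripper":0},
    {"turn":-0.117,"gripper":0}
  ]
}}

```text
schema error: expected keys dx, dy, dz, turn, gripper
```

```bash
python3 -c "
from h import *
plan(.673,-.114,.27,93.6)"
```

```text
t 3.05 tcp [ 0.1784 -0.4937  0.1957] ang 19.9 open 1.0 F [0.3 0.4 0. ] q [-1.22  0.26 -0.14  1.17 -0.    1.57]
now-axes d/0.3: [ 1.981 -0.63  -0.248] dist mm 628
turn -0.819 deg -73.7  after turn d/0.3: [ 1.16   1.725 -0.248]
```

All keys are needed in each row.

{"method": "arm_command", "body": {
  "motion": [
    {"dx":0,"dy":0,"dz":-0.1,"turn":-0.117,"gripper":0},
    {"dx":0,"dy":0,"dz":-0.1,"turn":-0.117,"gripper":0},
    {"dx":0,"dy":0,"dz":-0.1,"turn":-0.117,"gripper":0},
    {"dx":0,"dy":0,"dz":0,"turn":-0.117,"gripper":0},
    {"dx":0,"dy":0,"dz":0,"turn":-0.117,"gripper":0},
    {"dx":0,"dy":0,"dz":0,"turn":-0.117,"gripper":0},
    {"dx":0,"dy":0,"dz":0,"turn":-0.117,"gripper":0}
  ]
}}

```text
time_s: 3.92
tool_pos: [0.1784, -0.4936, 0.2887]
orientation: [[-0.091, 0.996, 0.0], [0.996, 0.091, 0.0], [0.0, 0.0, -1.0]]
force: [-0.5, -0.3, 0.4]
opening: 1.0
```

```bash
python3 -c "
from h import *
plan(.673,-.114,.27,93.6)"
```

```text
t 3.92 tcp [ 0.1784 -0.4936  0.2887] ang 95.2 open 1.0 F [-0.5 -0.3  0.4] q [-1.22  0.24  0.07  1.41  0.    0.26]
now-axes d/0.3: [1.111 1.757 0.062] dist mm 624
turn 0.018 deg 1.6  after turn d/0.3: [1.159 1.725 0.062]
```

{"method": "arm_command", "body": {
  "motion": [
    {"dx":0.11,"dy":0.165,"dz":0,"turn":0.018,"gripper":0},
    {"dx":0.11,"dy":0.165,"dz":0,"turn":0,"gripper":0},
    {"dx":0.11,"dy":0.165,"dz":0,"turn":0,"gripper":0},
    {"dx":0.11,"dy":0.165,"dz":0,"turn":0,"gripper":0},
    {"dx":0.11,"dy":0.165,"dz":0,"turn":0,"gripper":0},
    {"dx":0.11,"dy":0.165,"dz":0,"turn":0,"gripper":0},
    {"dx":0.11,"dy":0.165,"dz":0,"turn":0,"gripper":0},
    {"dx":0.11,"dy":0.165,"dz":0,"turn":0,"gripper":0}
  ]
}}

```text
time_s: 4.92
tool_pos: [0.5661, -0.2011, 0.2888]
orientation: [[-0.053, 0.999, 0.003], [0.999, 0.053, -0.004], [-0.005, 0.003, -1.0]]
force: [1.1, -0.9, -0.3]
opening: 0.998
```

```bash
python3 -c "
from h import *
plan(.673,-.114,.27,93.6)"
```

```text
t 4.92 tcp [ 0.5661 -0.2011  0.2888] ang 93.0 open 1.0 F [ 1.1 -0.9 -0.3] q [-0.34  0.38  0.27  1.46 -0.    1.18]
now-axes d/0.3: [0.271 0.371 0.062] dist mm 139
turn -0.006 deg -0.6  after turn d/0.3: [0.267 0.374 0.063]
```

{"method": "arm_command", "body": {
  "motion": [
    {"dx":0.13,"dy":0.155,"dz":0,"turn":-0.006,"gripper":0},
    {"dx":0.13,"dy":0.155,"dz":0.0,"turn":0,"gripper":0},
    {"dx":0.01,"dy":0.06,"dz":0.06,"turn":0,"gripper":0},
    {"dx":0,"dy":0,"dz":0,"turn":0,"gripper":0}
  ]
}}

```text
time_s: 5.42
tool_pos: [0.6778, -0.1078, 0.2675]
orientation: [[-0.068, 0.998, 0.002], [0.998, 0.068, -0.005], [-0.005, 0.001, -1.0]]
force: [-0.6, 0.1, -0.6]
opening: 0.999
```

```bash
python3 -c "
from h import *
plan(.673,-.114,.156,93.6)
c=cap('wrist','w1')
print(tip(c,'sash_right_grip'))"
```

```text
t 5.42 tcp [ 0.6778 -0.1078  0.2675] ang 93.9 open 1.0 F [-0.6  0.1 -0.6] q [-0.16  0.55  0.51  1.52 -0.    1.35]
now-axes d/0.3: [-0.018 -0.018  0.372] dist mm 112
turn 0.003 deg 0.3  after turn d/0.3: [-0.02  -0.017  0.372]
[(0.75, [677, -117, 178])]
```

View pics/w1.png

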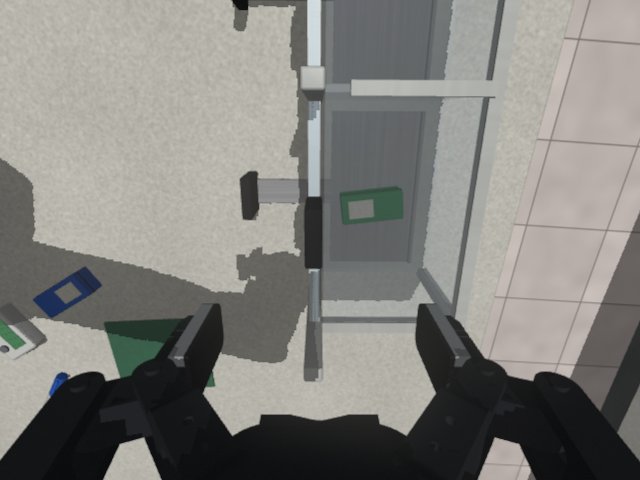

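The wrist view shows the sash tab at (313,232), centred between the fingers, with the green box at (372,205). I'll descend and grip.

{"method": "arm_command", "body": {
  "motion": [
    {"dx":-0.02,"dy":-0.017,"dz":0.05,"turn":0,"gripper":0},
    {"dx":0,"dy":0,"dz":0.12,"turn":0,"gripper":0},
    {"dx":0,"dy":0,"dz":0.12,"turn":0,"gripper":0},
    {"dx":0,"dy":0,"dz":0.08,"turn":0,"gripper":0},
    {"dx":0,"dy":0,"dz":0,"turn":0,"gripper":0}
  ]
}}

```text
time_s: 6.15
tool_pos: [0.6681, -0.1252, 0.1648]
orientation: [[-0.054, 0.998, 0.012], [0.998, 0.054, -0.008], [-0.009, 0.012, -1.0]]
force: [0.5, -0.3, -0.1]
opening: 1.001
```

```bash
python3 -c "
from h import *
plan(.673,-.114,.156,93.6)"
```

```text
t 6.15 tcp [ 0.6681 -0.1252  0.1648] ang 93.1 open 1.0 F [ 0.5 -0.3 -0.1] q [-0.18  0.53  0.21  1.23 -0.01  1.33]
now-axes d/0.3: [0.037 0.018 0.029] dist mm 15
turn -0.005 deg -0.5  after turn d/0.3: [0.036 0.019 0.029]
```

{"method": "arm_command", "body": {
  "motion": [
    {"dx":0.036,"dy":0.018,"dz":0.03,"turn":-0.005,"gripper":0},
    {"dx":0,"dy":0,"dz":0,"turn":0,"gripper":0}
  ]
}}

```text
time_s: 6.4
tool_pos: [0.6738, -0.1152, 0.1588]
orientation: [[-0.06, 0.998, 0.017], [0.998, 0.06, -0.009], [-0.01, 0.016, -1.0]]
force: [0.0, -0.6, -0.6]
opening: 0.999
```

```bash
python3 -c "
from h import *
plan(.673,-.114,.156,93.6)
cap('side','s1')"
```

```text
t 6.4 tcp [ 0.6738 -0.1152  0.1588] ang 93.4 open 1.0 F [ 0.  -0.6 -0.6] q [-0.17  0.54  0.2   1.22 -0.01  1.34]
now-axes d/0.3: [ 0.004 -0.003  0.009] dist mm 3
turn -0.002 deg -0.2  after turn d/0.3: [ 0.004 -0.002  0.009]
```

View pics/s1.png

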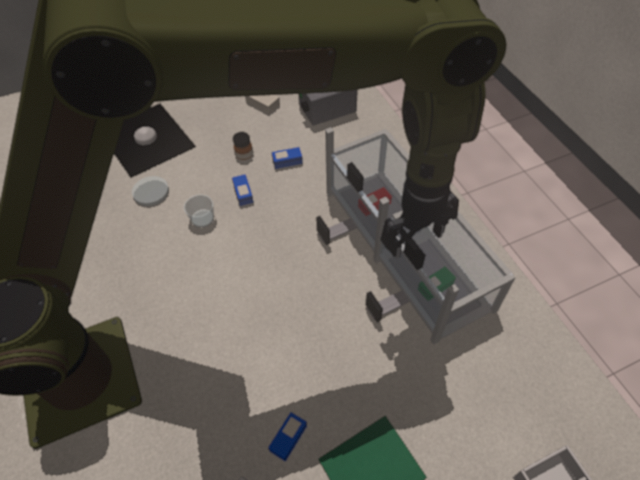

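The fingers straddle the right sash tab at (415,253). Closing.

{"method": "arm_command", "body": {
  "motion": [
    {"dx":0,"dy":0,"dz":0,"turn":0,"gripper":1},
    {"dx":0,"dy":0,"dz":0,"turn":0,"gripper":1},
    {"dx":0,"dy":0,"dz":0,"turn":0,"gripper":1},
    {"dx":0,"dy":0,"dz":0,"turn":0,"gripper":1},
    {"dx":0,"dy":0,"dz":0,"turn":0,"gripper":1},
    {"dx":0,"dy":0,"dz":0,"turn":0,"gripper":1}
  ],
  "squeeze": 60
}}

```text
time_s: 7.2
tool_pos: [0.6747, -0.1158, 0.1614]
orientation: [[-0.06, 0.998, 0.019], [0.998, 0.06, -0.011], [-0.012, 0.019, -1.0]]
force: [-0.6, -0.8, -0.5]
opening: 0.003
```

```bash
python3 -c "
from h import *
st()
cap('side','s2');cap('wrist','w2')
import cv2
a=cv2.imread('pics/s2.png')[130:330,300:560];b=cv2.imread('pics/w2.png')
cv2.imwrite('pics/s2z.png',cv2.resize(a,None,fx=3,fy=3))
"
```

```text
t 7.2 tcp [ 0.6747 -0.1158  0.1614] F [-0.6 -0.8 -0.5] open 0.003
[[-0.06, 0.998, 0.019], [0.998, 0.06, -0.011], [-0.012, 0.019, -1.0]] [-0.17  0.54  0.21  1.22 -0.01  1.34]
```

View pics/s2z.png

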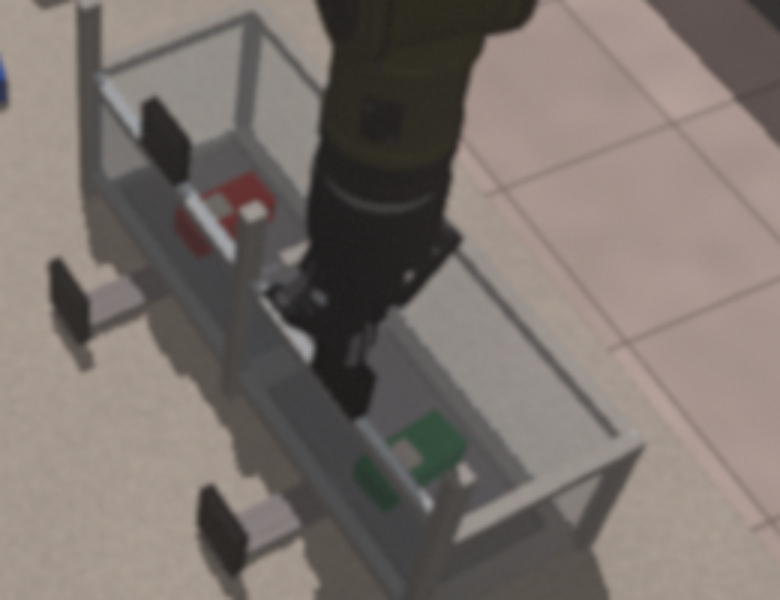

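View pics/w2.png

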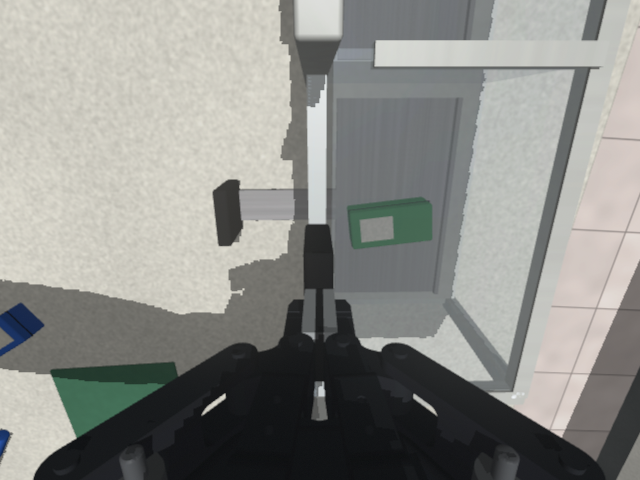

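```bash
python3 -c "
from h import *
c=cap('wrist')
def pr(X):
    q=c['R']@np.array(X)+c['t']; return (q[0]/q[2]*c['fx']+c['cx'],q[1]/q[2]*c['fy']+c['cy'],q[2])
print('tcp',pr([.6747,-.1158,.1614]))
for y in (-.139,-.114,-.089): print(y,pr([.673,y,.191]),pr([.673,y,.146]))
P=pts(c,np.ones((480,640),bool)).reshape(-1,3)
D=c['depth']; 
for v in range(180,420,15):
    z=D[v,320]; print(v, round(float(z),3), (c['R'].T@(np.array([(320-c['cx'])/c['fx']*z,(v-c['cy'])/c['fy']*z,z])-c['t'])).round(3))
"
```

```text
tcp (np.float64(318.3104394955827), np.float64(270.9333130136581), np.float64(0.196697883119605))
-0.139 (np.float64(313.3150358142026), np.float64(336.0882398385504), np.float64(0.17656392507382448)) (np.float64(313.0854210728523), np.float64(293.0786981717731), np.float64(0.21891639225711576))
-0.114 (np.float64(316.118693036422), np.float64(293.50544115512497), np.float64(0.16816983132810226)) (np.float64(315.31588861865833), np.float64(257.3477174159528), np.float64(0.21052229851139354))
-0.089 (np.float64(319.2169401871282), np.float64(246.4483210320055), np.float64(0.15977573758238003)) (np.float64(317.7316123853661), np.float64(218.64902413887734), np.float64(0.20212820476567128))
180 0.187 [ 0.673 -0.065  0.153]
195 0.19 [ 0.673 -0.073  0.153]
210 0.194 [ 0.674 -0.082  0.152]
225 0.191 [ 0.674 -0.089  0.158]
240 0.168 [ 0.674 -0.089  0.182]
255 0.155 [ 0.673 -0.091  0.196]
270 0.157 [ 0.674 -0.098  0.197]
285 0.159 [ 0.674 -0.106  0.198]
300 0.144 [ 0.674 -0.104  0.214]
315 0.134 [ 0.674 -0.105  0.224]
330 0.124 [ 0.673 -0.105  0.234]
345 0.126 [ 0.674 -0.111  0.235]
360 0.127 [ 0.674 -0.117  0.236]
375 0.13 [ 0.675 -0.124  0.236]
390 0.237 [ 0.682 -0.211  0.153]
405 0.237 [ 0.682 -0.221  0.156]
```

Opening reads shut, but the tab seems to be between the pads. A small lift will settle it.

{"method": "arm_command", "body": {
  "motion": [
    {"dx":0,"dy":0,"dz":-0.05,"turn":0,"gripper":1},
    {"dx":0,"dy":0,"dz":-0.05,"turn":0,"gripper":1}
  ]
}}

```text
time_s: 7.6
tool_pos: [0.6734, -0.1153, 0.192]
orientation: [[-0.06, 0.998, 0.017], [0.998, 0.06, -0.01], [-0.011, 0.017, -1.0]]
force: [0.3, -0.8, 0.5]
opening: 0.002
```

```bash
python3 -c "
from h import *
st()
cap('scene','c3');cap('wrist','w3')
import cv2
a=cv2.imread('pics/c3.png')[200:400,150:410]
cv2.imwrite('pics/c3z.png',cv2.resize(a,None,fx=3,fy=3))
"
```

```text
t 7.6 tcp [ 0.6734 -0.1153  0.192 ] F [ 0.3 -0.8  0.5] open 0.002
[[-0.06, 0.998, 0.017], [0.998, 0.06, -0.01], [-0.011, 0.017, -1.0]] [-0.17  0.53  0.27  1.3  -0.01  1.34]
```

View pics/c3z.png

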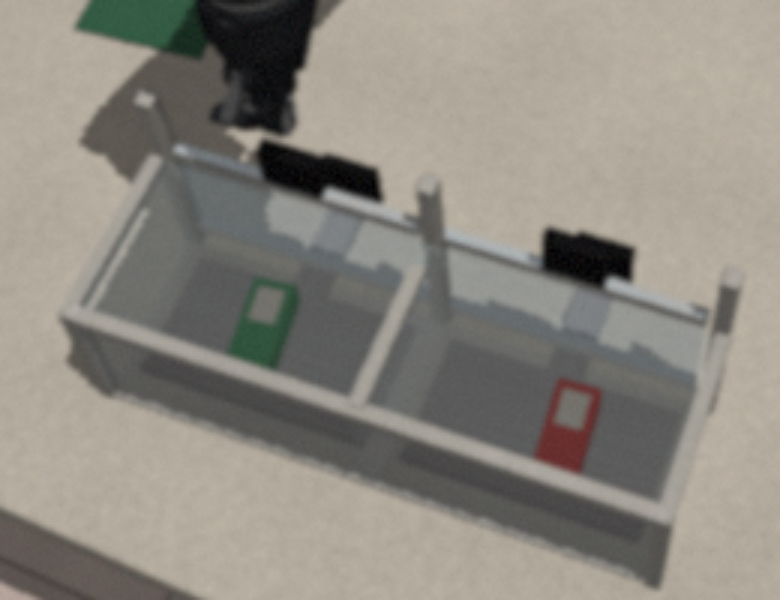

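View pics/w3.png

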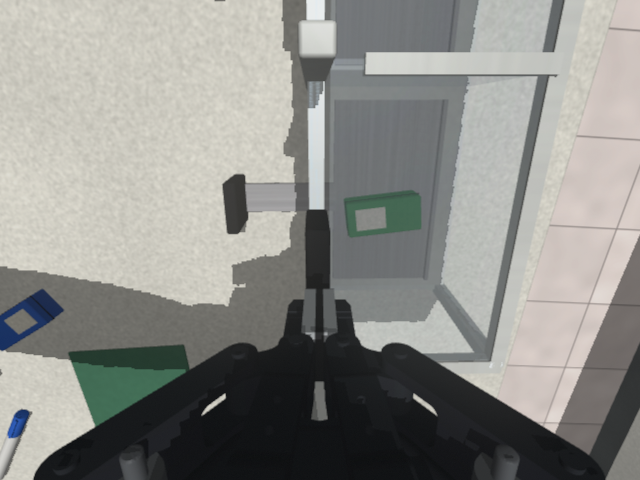

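```bash
python3 -c "
from h import *
for n in ('scene','side'):
    c=cap(n)
    def pr(X):
        q=c['R']@np.array(X)+c['t']; return np.round([q[0]/q[2]*c['fx']+c['cx'],q[1]/q[2]*c['fy']+c['cy'],q[2]],3)
    print(n,'tcp',pr([.6734,-.1153,.192]),'body',pr([.6734,-.1153,.27]),'tab',pr([.673,-.114,.19]))
    P=pts(c,np.ones((480,640),bool)); Q=P[(P[:,2]>.17)&(P[:,2]<.3)&(abs(P[:,1]+.115)<.1)&(abs(P[:,0]-.66)<.1)]
    for a in np.arange(.17,.3,.01):
        q=Q[(Q[:,2]>a)&(Q[:,2]<a+.01)]
        if len(q): print(round(a,2),len(q),q.min(0).round(3),q.max(0).round(3))
"
```

```text
scene tcp [245.107 251.724   1.189] body [240.215 231.781   1.125] tab [245.823 252.262   1.191]
0.17 55 [ 0.665 -0.138  0.17 ] [ 0.683 -0.089  0.18 ]
0.18 50 [ 0.665 -0.14   0.18 ] [ 0.683 -0.089  0.19 ]
0.19 136 [ 0.664 -0.14   0.19 ] [ 0.683 -0.089  0.2  ]
0.2 1 [ 0.67  -0.126  0.2  ] [ 0.67  -0.126  0.2  ]
0.23 17 [ 0.667 -0.119  0.231] [ 0.686 -0.105  0.239]
0.24 28 [ 0.66  -0.121  0.24 ] [ 0.687 -0.105  0.249]
0.25 23 [ 0.665 -0.112  0.25 ] [ 0.687 -0.103  0.26 ]
0.26 13 [ 0.666 -0.109  0.261] [ 0.685 -0.103  0.268]
0.27 33 [ 0.641 -0.126  0.27 ] [ 0.702 -0.101  0.28 ]
0.28 79 [ 0.632 -0.127  0.28 ] [ 0.707 -0.1    0.29 ]
0.29 62 [ 0.625 -0.113  0.29 ] [ 0.717 -0.097  0.3  ]
side tcp [415.44  250.139   0.995] body [420.872 225.121   0.932] tab [414.778 250.298   0.997]
0.17 68 [ 0.665 -0.137  0.17 ] [ 0.68  -0.089  0.18 ]
0.18 73 [ 0.665 -0.138  0.18 ] [ 0.68  -0.088  0.19 ]
0.19 180 [ 0.665 -0.137  0.19 ] [ 0.682 -0.087  0.2  ]
0.2 27 [ 0.666 -0.136  0.2  ] [ 0.679 -0.094  0.203]
0.22 1 [ 0.669 -0.116  0.229] [ 0.669 -0.116  0.229]
0.23 20 [ 0.661 -0.124  0.233] [ 0.687 -0.116  0.24 ]
0.24 48 [ 0.658 -0.125  0.24 ] [ 0.688 -0.107  0.25 ]
0.25 52 [ 0.659 -0.125  0.25 ] [ 0.687 -0.113  0.26 ]
0.26 31 [ 0.659 -0.125  0.26 ] [ 0.681 -0.117  0.27 ]
0.27 59 [ 0.642 -0.128  0.271] [ 0.703 -0.103  0.28 ]
0.28 160 [ 0.633 -0.129  0.28 ] [ 0.714 -0.101  0.29 ]
0.29 111 [ 0.627 -0.13   0.29 ] [ 0.718 -0.114  0.3  ]
```

View pics/c3.png

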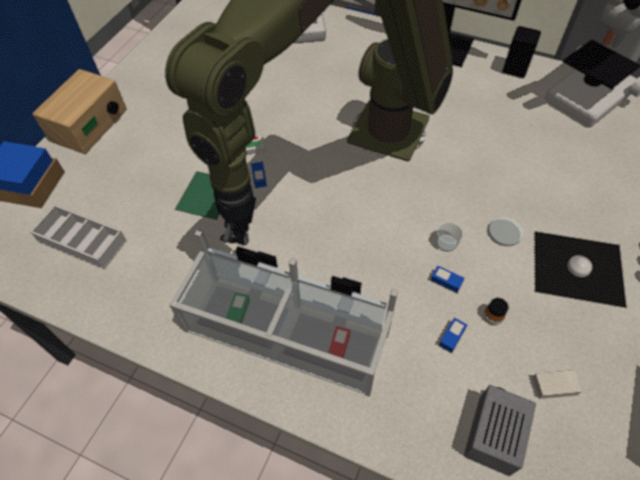

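```bash
python3 -c "
from h import *
print(manip.hold_point_z)
s=manip.state();R=np.array(s['orientation']);p=np.array(s['tool_pos'])
c=cap('wrist');D=c['depth']
for u in (308,312,326,330):
  for v in range(276,336,4):
    z=D[v,u]; X=c['R'].T@(np.array([(u-c['cx'])/c['fx']*z,(v-c['cy'])/c['fy']*z,z])-c['t'])
    print(u,v,round(float(z),3),'tool',(R.T@(X-p)*1000).round(1))
for n in ('scene','side'):
    c=cap(n);P=pts(c,np.ones((480,640),bool)); T=(P-p)@R*1000
    T=T[(abs(T[:,0])<14)&(abs(T[:,1])<60)&(T[:,2]<-10)&(T[:,2]>-100)]
    T=T[T[:,2].argsort()[::-1]]; print(n,T[:12].round(1).tolist())
"
```

```text
0.0187
308 276 0.191 tool [-0.5 -5.7 -5.8]
308 280 0.192 tool [-2.9 -5.8 -6. ]
308 284 0.194 tool [-6.  -5.8 -4.7]
308 288 0.157 tool [  9.5  -4.6 -39.2]
308 292 0.151 tool [ 10.5  -4.5 -44.7]
308 296 0.15 tool [  9.5  -4.4 -46.6]
308 300 0.145 tool [ 10.3  -4.3 -51.5]
308 304 0.142 tool [  9.9  -4.2 -54.1]
308 308 0.139 tool [  9.9  -4.1 -57.2]
308 312 0.136 tool [ 10.3  -4.  -60.9]
308 316 0.133 tool [ 10.5  -3.9 -64.1]
308 320 0.13 tool [ 10.7  -3.8 -67.3]
308 324 0.127 tool [ 10.5  -3.7 -69.6]
308 328 0.125 tool [ 10.4  -3.6 -72.1]
308 332 0.122 tool [ 10.6  -3.6 -74.9]
312 276 0.191 tool [-0.2 -3.5 -6.4]
312 280 0.192 tool [-2.8 -3.5 -6.1]
312 284 0.192 tool [-5.  -3.5 -6.7]
312 288 0.156 tool [  9.7  -2.8 -39.5]
312 292 0.151 tool [ 10.5  -2.7 -44.8]
312 296 0.148 tool [ 10.2  -2.6 -47.8]
312 300 0.145 tool [ 10.3  -2.6 -51.4]
312 304 0.142 tool [ 10.2  -2.5 -54.6]
312 308 0.139 tool [  9.9  -2.5 -57.2]
312 312 0.135 tool [ 10.5  -2.4 -61.2]
312 316 0.134 tool [  9.7  -2.3 -62.9]
312 320 0.131 tool [  9.9  -2.3 -66.1]
312 324 0.127 tool [ 10.6  -2.2 -69.8]
312 328 0.125 tool [ 
[... 1000 characters left out ...]
  4.8 -61.2]
330 316 0.133 tool [ 10.2   4.7 -63.7]
330 320 0.129 tool [ 11.3   4.6 -68.1]
330 324 0.129 tool [  9.7   4.6 -68.4]
330 328 0.126 tool [ 10.1   4.5 -71.6]
330 332 0.123 tool [ 10.5   4.4 -74.6]
scene [[6.1, 3.6, -35.9], [5.0, 5.7, -38.3], [-7.6, 8.9, -40.0], [9.5, -5.7, -40.2], [9.0, 3.4, -40.9], [10.3, 6.1, -41.4], [0.6, 10.4, -42.4], [10.6, 1.2, -42.6], [9.3, -6.7, -42.6], [5.9, 6.3, -43.4], [-2.1, 9.3, -43.4], [8.2, 5.9, -43.9]]
side [[-10.9, 1.2, -10.4], [-8.1, 0.9, -10.4], [4.9, -3.8, -10.4], [6.7, -7.0, -10.4], [7.7, -4.2, -10.5], [8.6, -1.4, -10.6], [5.3, -5.8, -11.3], [-1.3, -6.5, -35.9], [-5.2, -7.2, -38.1], [-4.1, -6.6, -39.4], [-7.6, -7.0, -40.8], [-8.9, 2.8, -41.9]]
```

Key finding: the physical fingertips (measured in all three cameras) sit about 38 mm short of the reported TCP, so every height needs a 38 mm correction. I'll put that in the helper, open, and descend again.

```bash
sed -i "s/p=np.array(s\['tool_pos'\])$/p=np.array(s['tool_pos'])-0.038*R[:,2]/" h.py; grep -n "0.038" h.py
```

```text
28:    s=manip.state(); R=np.array(s['orientation']); p=np.array(s['tool_pos'])-0.038*R[:,2]
```

{"method": "arm_command", "body": {
  "motion": [
    {"dx":0,"dy":0,"dz":0,"turn":0,"gripper":0},
    {"dx":0,"dy":0,"dz":0,"turn":0,"gripper":0},
    {"dx":0,"dy":0,"dz":0,"turn":0,"gripper":0},
    {"dx":0,"dy":0,"dz":0,"turn":0,"gripper":0},
    {"dx":0,"dy":0,"dz":0,"turn":0,"gripper":0}
  ]
}}

```text
time_s: 8.57
tool_pos: [0.672, -0.1151, 0.1887]
orientation: [[-0.06, 0.998, 0.013], [0.998, 0.06, -0.01], [-0.01, 0.013, -1.0]]
force: [0.2, -0.0, 0.3]
opening: 0.999
```

```bash
python3 -c "
from h import *
plan(.673,-.114,.158,93.6)"
```

```text
t 8.57 tcp [ 0.6715 -0.1147  0.2267] ang 93.5 open 1.0 F [ 0.2 -0.   0.3] q [-0.17  0.53  0.27  1.29 -0.01  1.34]
now-axes d/0.3: [0.004 0.002 0.229] dist mm 69
turn -0.002 deg -0.1  after turn d/0.3: [0.002 0.005 0.229]
```

{"method": "arm_command", "body": {
  "motion": [
    {"dx":0.002,"dy":0.005,"dz":0.06,"turn":0,"gripper":0},
    {"dx":0.005,"dy":0.002,"dz":0.06,"turn":0,"gripper":0},
    {"dx":0.005,"dy":0.002,"dz":0.06,"turn":0,"gripper":0},
    {"dx":0.005,"dy":0.002,"dz":0.05,"turn":0,"gripper":0}
  ]
}}

```text
time_s: 9.07
tool_pos: [0.678, -0.1108, 0.1201]
orientation: [[-0.06, 0.998, 0.018], [0.998, 0.06, -0.01], [-0.011, 0.018, -1.0]]
force: [0.3, 0.2, 0.2]
opening: 0.998
```

```bash
python3 -c "
from h import *
plan(.673,-.114,.158,93.6)"
```

```text
t 9.07 tcp [ 0.6773 -0.1104  0.1581] ang 93.4 open 1.0 F [0.3 0.2 0.2] q [-0.16  0.56  0.14  1.13 -0.01  1.35]
now-axes d/0.3: [-0.011 -0.015  0.   ] dist mm 6
turn -0.002 deg -0.2  after turn d/0.3: [-0.011 -0.015  0.   ]
```

{"method": "arm_command", "body": {
  "motion": [
    {"dx":-0.01,"dy":-0.015,"dz":0,"turn":0,"gripper":0},
    {"dx":0,"dy":0,"dz":0,"turn":0,"gripper":1},
    {"dx":0,"dy":0,"dz":0,"turn":0,"gripper":1},
    {"dx":0,"dy":0,"dz":0,"turn":0,"gripper":1},
    {"dx":0,"dy":0,"dz":0,"turn":0,"gripper":1},
    {"dx":0,"dy":0,"dz":0,"turn":0,"gripper":1},
    {"dx":0,"dy":0,"dz":0,"turn":0,"gripper":1}
  ],
  "squeeze": 60
}}

```text
time_s: 9.95
tool_pos: [0.6748, -0.1145, 0.1213]
orientation: [[-0.061, 0.998, 0.021], [0.998, 0.061, -0.011], [-0.012, 0.02, -1.0]]
force: [4.0, -0.4, 0.3]
opening: 0.154
```

The tab is held now (opening 0.154, about 13 mm). Lifting.

{"method": "arm_command", "body": {
  "motion": [
    {"dx":0,"dy":0,"dz":-0.04,"turn":0,"gripper":1},
    {"dx":0,"dy":0,"dz":-0.06,"turn":0,"gripper":1},
    {"dx":0,"dy":0,"dz":-0.06,"turn":0,"gripper":1},
    {"dx":0,"dy":0,"dz":-0.06,"turn":0,"gripper":1},
    {"dx":0,"dy":0,"dz":-0.06,"turn":0,"gripper":1},
    {"dx":0,"dy":0,"dz":-0.04,"turn":0,"gripper":1}
  ]
}}

```text
time_s: 10.7
tool_pos: [0.6742, -0.1145, 0.2061]
orientation: [[-0.061, 0.998, 0.011], [0.998, 0.061, -0.011], [-0.012, 0.01, -1.0]]
force: [4.7, -0.2, -8.2]
opening: 0.156
```

```bash
python3 -c "
from h import *
plan(.673,-.114,.268,93.6)
c=cap('side','s4');print(fit(c,'sash_right_grip',.15,.33,k=1))
P=pts(c,np.ones((480,640),bool));
"
```

```text
t 10.7 tcp [ 0.6738 -0.114   0.2441] ang 93.5 open 0.16 F [ 4.7 -0.2 -8.2] q [-0.16  0.53  0.32  1.34 -0.01  1.35]
now-axes d/0.3: [-0.001 -0.002 -0.08 ] dist mm 24
turn -0.001 deg -0.1  after turn d/0.3: [ 0.    -0.003 -0.08 ]
[(0.75, 'ctr', [673.2, -108.3], 'sz', [15.2, 222.0], 'ang', 2.9, 'z90', np.float64(239.0), 2372)]
```

View pics/s4.png

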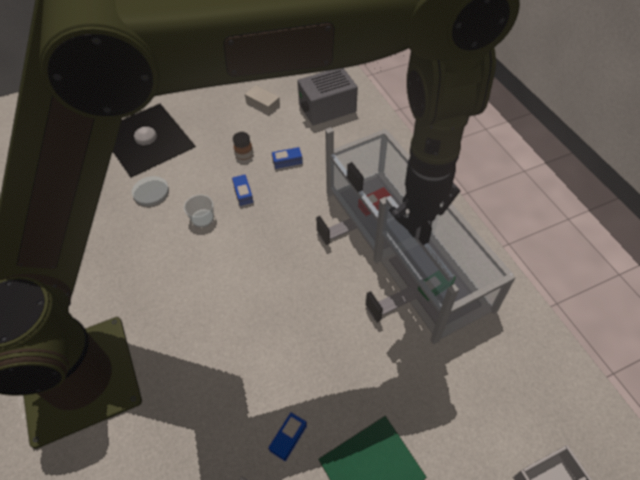

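The sash is rising with the gripper at (425,225), about 85 mm up. The rest follows.

{"method": "arm_command", "body": {
  "motion": [
    {"dx":0,"dy":-0.003,"dz":-0.04,"turn":0,"gripper":1},
    {"dx":0,"dy":0,"dz":-0.04,"turn":0,"gripper":1},
    {"dx":0,"dy":0,"dz":-0.03,"turn":0,"gripper":1},
    {"dx":0,"dy":0,"dz":-0.02,"turn":0,"gripper":1}
  ]
}}

```text
time_s: 11.3
tool_pos: [0.6731, -0.1143, 0.226]
orientation: [[-0.061, 0.998, -0.007], [0.998, 0.061, -0.009], [-0.008, -0.007, -1.0]]
force: [4.3, -0.3, -15.9]
opening: 0.156
```

{"method": "arm_command", "body": {
  "motion": [
    {"dx":0,"dy":0,"dz":-0.04,"turn":0,"gripper":1},
    {"dx":0,"dy":0,"dz":-0.03,"turn":0,"gripper":1}
  ]
}}

```text
time_s: 11.55
tool_pos: [0.6718, -0.1142, 0.2264]
orientation: [[-0.06, 0.998, -0.029], [0.998, 0.06, -0.005], [-0.004, -0.03, -1.0]]
force: [3.5, -1.1, -28.9]
opening: 0.152
```

```bash
python3 -c "
from h import *
plan(.673,-.114,.268,93.6)
for n in ('side','scene'):
    c=cap(n,n+'5');P=pts(c,np.ones((480,640),bool))
    for y0 in (-.19,-.17,-.16,-.05,-.03):
        Q=P[(abs(P[:,1]-y0)<.008)&(abs(P[:,0]-.673)<.02)]
        h,e=np.histogram(Q[:,2],np.arange(0,.34,.01)); print(n,y0,[(round(a,2),int(b)) for a,b in zip(e,h) if b])
"
```

```text
t 11.55 tcp [ 0.6729 -0.114   0.2643] ang 93.5 open 0.15 F [  3.5  -1.1 -28.9] q [-0.16  0.57  0.43  1.46 -0.01  1.35]
now-axes d/0.3: [-0.     0.    -0.012] dist mm 4
turn -0.002 deg -0.1  after turn d/0.3: [-0.     0.    -0.012]
side -0.19 [(np.float64(0.0), 126), (np.float64(0.13), 6), (np.float64(0.14), 25), (np.float64(0.15), 21), (np.float64(0.16), 16), (np.float64(0.17), 21), (np.float64(0.18), 19), (np.float64(0.19), 25), (np.float64(0.2), 17), (np.float64(0.21), 20), (np.float64(0.22), 26), (np.float64(0.23), 23), (np.float64(0.24), 22), (np.float64(0.25), 58), (np.float64(0.26), 6)]
side -0.17 [(np.float64(0.0), 115), (np.float64(0.01), 2), (np.float64(0.13), 8), (np.float64(0.14), 18), (np.float64(0.15), 18), (np.float64(0.16), 21), (np.float64(0.17), 17), (np.float64(0.18), 19), (np.float64(0.19), 21), (np.float64(0.2), 21), (np.float64(0.21), 22), (np.float64(0.22), 18), (np.float64(0.23), 25), (np.float64(0.24), 20), (np.float64(0.25), 56), (np.float64(0.26), 5)]
side -0.16 [(np.float64(0.0), 118), (np.float64(0.01), 1), (np.float64(0.13), 9), (np.float64(0.14), 18), (n
[... 1912 characters left out ...]
16), (np.float64(0.22), 14), (np.float64(0.23), 15)]
scene -0.05 [(np.float64(0.13), 35), (np.float64(0.14), 30), (np.float64(0.15), 15), (np.float64(0.16), 11), (np.float64(0.17), 18), (np.float64(0.18), 12), (np.float64(0.19), 17), (np.float64(0.2), 14), (np.float64(0.21), 16), (np.float64(0.22), 15), (np.float64(0.23), 18), (np.float64(0.24), 15), (np.float64(0.25), 40)]
scene -0.03 [(np.float64(0.13), 34), (np.float64(0.14), 32), (np.float64(0.15), 15), (np.float64(0.16), 12), (np.float64(0.17), 14), (np.float64(0.18), 16), (np.float64(0.19), 13), (np.float64(0.2), 16), (np.float64(0.21), 19), (np.float64(0.22), 18), (np.float64(0.23), 15), (np.float64(0.24), 14), (np.float64(0.25), 41)]
```

The sash is at its stop, with its lower edge at about 0.134 m. Releasing and backing off upward.

{"method": "arm_command", "body": {
  "motion": [
    {"dx":0,"dy":0,"dz":0.02,"turn":0,"gripper":1},
    {"dx":0,"dy":0,"dz":0.0,"turn":0,"gripper":0},
    {"dx":0,"dy":0,"dz":0,"turn":0,"gripper":0},
    {"dx":0,"dy":0,"dz":0,"turn":0,"gripper":0},
    {"dx":0,"dy":0,"dz":0,"turn":0,"gripper":0},
    {"dx":0,"dy":0,"dz":0,"turn":0,"gripper":0}
  ]
}}

```text
time_s: 12.4
tool_pos: [0.6713, -0.1139, 0.2251]
orientation: [[-0.06, 0.998, -0.024], [0.998, 0.06, -0.006], [-0.004, -0.024, -1.0]]
force: [0.4, 0.1, -0.2]
opening: 1.005
```

```bash
python3 -c "
from h import *
plan(.673,-.114,.335,93.6)
st()"
```

```text
t 12.4 tcp [ 0.6722 -0.1137  0.2631] ang 93.4 open 1.0 F [ 0.4  0.1 -0.2] q [-0.16  0.56  0.41  1.45 -0.01  1.35]
now-axes d/0.3: [-0.002 -0.003 -0.24 ] dist mm 72
turn -0.002 deg -0.2  after turn d/0.3: [-0.001  0.003 -0.24 ]
t 12.4 tcp [ 0.6713 -0.1139  0.2251] F [ 0.4  0.1 -0.2] open 1.005
[[-0.06, 0.998, -0.024], [0.998, 0.06, -0.006], [-0.004, -0.024, -1.0]] [-0.16  0.56  0.41  1.45 -0.01  1.35]
```

{"method": "arm_command", "body": {
  "motion": [
    {"dx":0,"dy":0,"dz":-0.06,"turn":0,"gripper":0},
    {"dx":0,"dy":0,"dz":-0.09,"turn":0,"gripper":0},
    {"dx":0,"dy":0,"dz":-0.06,"turn":0,"gripper":0},
    {"dx":0,"dy":-0.05,"dz":-0.03,"turn":0,"gripper":0}
  ]
}}

```text
time_s: 12.9
tool_pos: [0.6574, -0.1142, 0.2979]
orientation: [[-0.06, 0.998, -0.027], [0.998, 0.06, -0.005], [-0.003, -0.027, -1.0]]
force: [0.6, -0.7, 0.2]
opening: 1.002
```

```bash
python3 -c "
from h import *
plan(.5935,-.1187,.335,93.6)
cap('side','s6')"
```

```text
t 12.9 tcp [ 0.6584 -0.114   0.3359] ang 93.5 open 1.0 F [ 0.6 -0.7  0.2] q [-0.17  0.55  0.58  1.63 -0.01  1.34]
now-axes d/0.3: [-0.003 -0.217  0.009] dist mm 65
turn -0.002 deg -0.1  after turn d/0.3: [-0.002 -0.217  0.003]
```

View pics/s6.png

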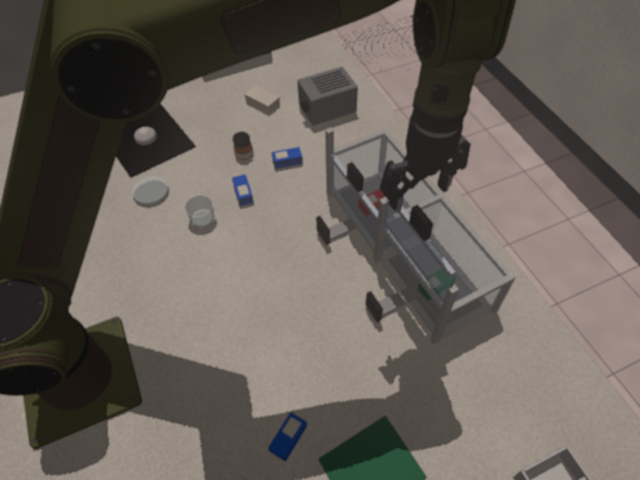

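The sash stays up, with its tab at (422,222). Moving over the tray tab.

{"method": "arm_command", "body": {
  "motion": [
    {"dx":-0.001,"dy":-0.15,"dz":0,"turn":0,"gripper":0},
    {"dx":-0.001,"dy":-0.075,"dz":0,"turn":0,"gripper":0},
    {"dx":0,"dy":0,"dz":0.1,"turn":0,"gripper":0},
    {"dx":0,"dy":0,"dz":0.15,"turn":0,"gripper":0},
    {"dx":0,"dy":0,"dz":0.15,"turn":0,"gripper":0},
    {"dx":0,"dy":0,"dz":0.15,"turn":0,"gripper":0},
    {"dx":0,"dy":0,"dz":0.1,"turn":0,"gripper":0}
  ]
}}

```text
time_s: 13.82
tool_pos: [0.5749, -0.1207, 0.1027]
orientation: [[-0.058, 0.998, -0.022], [0.998, 0.058, -0.007], [-0.005, -0.023, -1.0]]
force: [0.4, 0.1, -0.2]
opening: 1.001
```

```bash
python3 -c "
from h import *
plan(.5935,-.1187,.03,93.6)
c=cap('wrist','w7'); print(fit(c,'tray_right_grip',.045,.08))"
```

```text
t 13.82 tcp [ 0.5757 -0.1205  0.1407] ang 93.3 open 1.0 F [ 0.4  0.1 -0.2] q [-0.2   0.43 -0.13  1.03 -0.01  1.31]
now-axes d/0.3: [0.004 0.068 0.367] dist mm 112
turn -0.003 deg -0.3  after turn d/0.3: [0.002 0.06  0.369]
[(0.81, 'ctr', [593.8, -118.9], 'sz', [12.1, 50.2], 'ang', 3.6, 'z90', np.float64(15.7), 1275), (0.59, 'few', [0.452, -0.371, 0.005])]
```

View pics/w7.png

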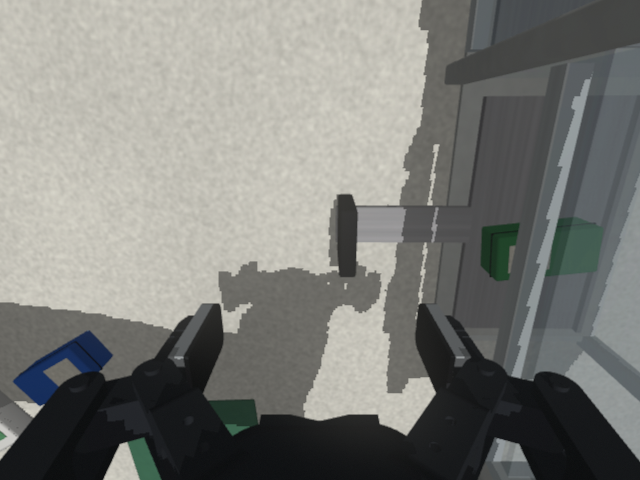

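The wrist picture shows the tray tab at (347,235). The mask fit puts it at (594,-119), as planned. Descending and shifting.

{"method": "arm_command", "body": {
  "motion": [
    {"dx":0.002,"dy":0.03,"dz":0.1,"turn":0,"gripper":0},
    {"dx":0,"dy":0.03,"dz":0.1,"turn":0,"gripper":0},
    {"dx":0,"dy":0,"dz":0.1,"turn":0,"gripper":0},
    {"dx":0,"dy":0,"dz":0.05,"turn":0,"gripper":0}
  ]
}}

```text
time_s: 14.42
tool_pos: [0.5916, -0.1203, 0.0002]
orientation: [[-0.058, 0.998, -0.018], [0.998, 0.057, -0.008], [-0.007, -0.018, -1.0]]
force: [0.3, 0.5, -0.3]
opening: 0.997
```

```bash
python3 -c "
from h import *
plan(.5938,-.1187,.028,93.6)"
```

```text
t 14.43 tcp [ 0.5923 -0.1201  0.0382] ang 93.3 open 1.0 F [ 0.3  0.5 -0.3] q [-0.19  0.54 -0.23  0.81 -0.01  1.32]
now-axes d/0.3: [0.004 0.006 0.034] dist mm 10
turn -0.003 deg -0.3  after turn d/0.3: [0.004 0.005 0.034]
```

{"method": "arm_command", "body": {
  "motion": [
    {"dx":0.004,"dy":0.005,"dz":0.034,"turn":-0.003,"gripper":0},
    {"dx":0,"dy":0,"dz":0,"turn":0,"gripper":1},
    {"dx":0,"dy":0,"dz":0,"turn":0,"gripper":1},
    {"dx":0,"dy":0,"dz":0,"turn":0,"gripper":1},
    {"dx":0,"dy":0,"dz":0,"turn":0,"gripper":1},
    {"dx":0,"dy":0,"dz":0,"turn":0,"gripper":1},
    {"dx":0,"dy":0,"dz":0,"turn":0,"gripper":1}
  ]
}}

```text
time_s: 15.3
tool_pos: [0.5928, -0.1198, -0.0066]
orientation: [[-0.062, 0.998, -0.017], [0.998, 0.062, -0.009], [-0.008, -0.017, -1.0]]
force: [-2.6, -0.5, -1.9]
opening: 0.127
```

Gripped. Drawing the tray out gently.

{"method": "arm_command", "body": {
  "motion": [
    {"dx":0,"dy":-0.03,"dz":0,"turn":0,"gripper":1},
    {"dx":0,"dy":-0.05,"dz":0,"turn":0,"gripper":1},
    {"dx":0,"dy":-0.06,"dz":0,"turn":0,"gripper":1},
    {"dx":0,"dy":-0.07,"dz":0,"turn":0,"gripper":1},
    {"dx":0,"dy":-0.07,"dz":0,"turn":0,"gripper":1},
    {"dx":0,"dy":-0.07,"dz":0,"turn":0,"gripper":1},
    {"dx":0,"dy":-0.06,"dz":0,"turn":0,"gripper":1},
    {"dx":0,"dy":-0.05,"dz":0,"turn":0,"gripper":1}
  ]
}}

```text
time_s: 16.3
tool_pos: [0.4602, -0.1282, -0.0066]
orientation: [[-0.064, 0.998, 0.0], [0.998, 0.064, -0.009], [-0.009, -0.0, -1.0]]
force: [2.6, 0.2, -4.4]
opening: 0.127
```

```bash
python3 -c "
from h import *
plan(.4286,-.1295,.03,93.6)"
```

```text
t 16.3 tcp [ 0.4602 -0.1279  0.0314] ang 93.7 open 0.13 F [ 2.6  0.2 -4.4] q [-0.27  0.36 -0.58  0.62 -0.01  1.24]
now-axes d/0.3: [ 0.001 -0.105  0.005] dist mm 32
turn 0.001 deg 0.1  after turn d/0.3: [ 0.001 -0.105  0.005]
```

{"method": "arm_command", "body": {
  "motion": [
    {"dx":0,"dy":-0.05,"dz":0,"turn":0,"gripper":1},
    {"dx":0,"dy":-0.04,"dz":0,"turn":0,"gripper":1},
    {"dx":0,"dy":-0.03,"dz":0,"turn":0,"gripper":1},
    {"dx":0,"dy":-0.03,"dz":0,"turn":0,"gripper":1},
    {"dx":0,"dy":0.0,"dz":0,"turn":0,"gripper":1}
  ]
}}

```text
time_s: 16.92
tool_pos: [0.4311, -0.1298, -0.0063]
orientation: [[-0.067, 0.997, 0.032], [0.998, 0.067, -0.002], [-0.004, 0.032, -0.999]]
force: [-3.3, -0.5, 8.7]
opening: 0.131
```

```bash
python3 -c "
from h import *
plan(.4286,-.1295,.03,93.6)"
```

```text
t 16.93 tcp [ 0.4299 -0.1298  0.0317] ang 93.8 open 0.13 F [-3.3 -0.5  8.7] q [-0.3   0.31 -0.68  0.55  0.01  1.21]
now-axes d/0.3: [ 0.001 -0.004  0.005] dist mm 2
turn 0.002 deg 0.2  after turn d/0.3: [ 0.001 -0.004  0.006]
```

{"method": "arm_command", "body": {
  "motion": [
    {"dx":0,"dy":0,"dz":0,"turn":0,"gripper":0},
    {"dx":0,"dy":0,"dz":0,"turn":0,"gripper":0},
    {"dx":0,"dy":0,"dz":0,"turn":0,"gripper":0},
    {"dx":0,"dy":0,"dz":0,"turn":0,"gripper":0},
    {"dx":0,"dy":0,"dz":-0.1,"turn":0,"gripper":0},
    {"dx":0,"dy":0,"dz":-0.15,"turn":0,"gripper":0},
    {"dx":0,"dy":0,"dz":-0.15,"turn":0,"gripper":0}
  ]
}}

```text
time_s: 17.8
tool_pos: [0.4213, -0.1287, 0.1139]
orientation: [[-0.066, 0.998, 0.021], [0.998, 0.066, 0.0], [-0.001, 0.021, -1.0]]
force: [-0.0, -1.0, -0.8]
opening: 1.004
```

```bash
python3 -c "
from h import *
plan(.4286,-.1295,.03,93.6)
for n in ('wrist','side','scene'):
    c=cap(n,n+'8'); print(n,fit(c,'green_box',.03,.06),tip(c,'green_box'),fit(c,'tray_right_grip',.045,.08,k=2))
    P=pts(c,np.ones((480,640),bool)); Q=P[(abs(P[:,0]-.57)<.09)&(abs(P[:,1]+.12)<.1)&(P[:,2]>.006)&(P[:,2]<.1)]
    print(np.histogram(Q[:,2],np.arange(.006,.08,.004)))
"
```

```text
t 17.8 tcp [ 0.4205 -0.1287  0.1518] ang 93.8 open 1.0 F [-0.  -1.  -0.8] q [-0.3   0.16 -0.5   0.89  0.01  1.2 ]
now-axes d/0.3: [-0.004  0.018  0.407] dist mm 122
turn 0.002 deg 0.2  after turn d/0.3: [-0.004  0.027  0.406]
wrist [(0.64, 'ctr', [578.7, -133.5], 'sz', [75.7, 36.9], 'ang', 11.1, 'z90', np.float64(44.9), 4636)] [(0.8, [581, -133, 31]), (0.45, [584, -120, 14])] [(0.85, 'ctr', [429.5, -128.9], 'sz', [11.8, 49.3], 'ang', 3.8, 'z90', np.float64(17.4), 1125)]
(array([  200, 10461, 13647,  1639,   217,   229,   200,   302,   262,
        3855,    27,     0,     0,     0,     0,     0,     0,     0]), array([0.006, 0.01 , 0.014, 0.018, 0.022, 0.026, 0.03 , 0.034, 0.038,
       0.042, 0.046, 0.05 , 0.054, 0.058, 0.062, 0.066, 0.07 , 0.074,
       0.078]))
side [(0.84, 'ctr', [579.0, -131.7], 'sz', [76.7, 37.6], 'ang', 10.7, 'z90', np.float64(47.1), 668)] [(0.91, [582, -125, 26])] [(0.73, 'ctr', [519.2, -122.5], 'sz', [192.7, 51.2], 'ang', 3.3, 'z90', np.float64(19.9), 196)]
(array([ 101,  987, 2533,  422,   94,   26,   36,   33,   52,  375,  179,
          1,    0,    0,    0,    0,    0,    0]), array([0.006, 0.01 , 0.014, 0.018, 0.022, 0.026, 0.03 , 0.034, 0.038,
       0.042, 0.046, 0.05 , 0.054, 0.058, 0.062, 0.066, 0.07 , 0.074,
       0.078]))
scene [] [(0.53, [577, -136, 32]), (0.49, [658, 109, 177])] [(0.71, 'ctr', [431.0, -128.9], 'sz', [14.3, 48.9], 'ang', 4.0, 'z90', np.float64(51.0), 119)]
(array([ 66, 307, 171,   7,   0,   0,   0,   2,  14,  21,   2,   0,   0,
         0,   0,   0,   0,   0]), array([0.006, 0.01 , 0.014, 0.018, 0.022, 0.026, 0.03 , 0.034, 0.038,
       0.042, 0.046, 0.05 , 0.054, 0.058, 0.062, 0.066, 0.07 , 0.074,
       0.078]))
```

View pics/side8.png

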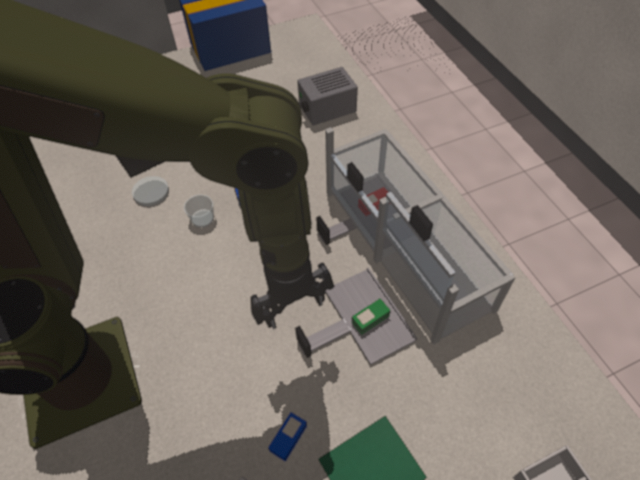

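View pics/wrist8.png

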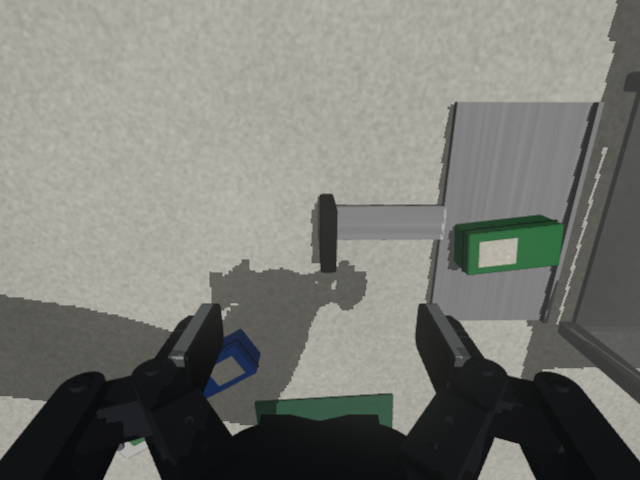

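The tray is out and the sash is up. The green box sits at (509,243) in the wrist picture, which is (579,-132), yaw 11°, top 45 mm. I'll turn so the wrist camera side faces away from the sash.

{"method": "arm_command", "body": {
  "motion": [
    {"dx":0,"dy":0,"dz":0,"turn":-0.117,"gripper":0},
    {"dx":0,"dy":0,"dz":0,"turn":-0.117,"gripper":0},
    {"dx":0,"dy":0,"dz":0,"turn":-0.117,"gripper":0},
    {"dx":0,"dy":0,"dz":0,"turn":-0.117,"gripper":0},
    {"dx":0,"dy":0,"dz":0,"turn":-0.117,"gripper":0},
    {"dx":0,"dy":0,"dz":0,"turn":-0.117,"gripper":0},
    {"dx":0,"dy":0,"dz":0,"turn":-0.117,"gripper":0},
    {"dx":0,"dy":0,"dz":0,"turn":-0.117,"gripper":0}
  ]
}}

```text
time_s: 19.4
tool_pos: [0.4197, -0.1281, 0.1089]
orientation: [[-1.0, 0.002, 0.014], [0.002, 1.0, 0.002], [-0.014, 0.002, -1.0]]
force: [-0.0, 0.4, 0.5]
opening: 1.0
```

```bash
python3 -c "
from h import *
plan(.579,-.1325,.1,11)
"
```

```text
t 19.4 tcp [ 0.4192 -0.1282  0.1469] ang 179.9 open 1.0 F [-0.   0.4  0.5] q [-0.3   0.16 -0.51  0.89  0.01 -0.3 ]
now-axes d/0.3: [-0.53  -0.014  0.164] dist mm 167
turn -0.124 deg -11.1  after turn d/0.3: [-0.52  -0.116  0.156]
```

{"method": "arm_command", "body": {
  "motion": [
    {"dx":-0.15,"dy":0,"dz":0,"turn":-0.117,"gripper":0},
    {"dx":-0.15,"dy":-0.03,"dz":0.0,"turn":-0.007,"gripper":0},
    {"dx":-0.15,"dy":-0.03,"dz":0.0,"turn":0,"gripper":0},
    {"dx":-0.08,"dy":-0.025,"dz":0.1,"turn":0,"gripper":0},
    {"dx":0,"dy":0,"dz":0,"turn":0,"gripper":0}
  ]
}}

```text
time_s: 20.02
tool_pos: [0.5845, -0.131, 0.0775]
orientation: [[-0.981, -0.196, 0.01], [-0.196, 0.981, 0.003], [-0.011, 0.001, -1.0]]
force: [-1.1, -0.2, -0.1]
opening: 1.001
```

```bash
python3 -c "
from h import *
plan(.579,-.1325,.018,11)
c=cap('side','s9');print(fit(c,'green_box',.03,.06))
c=cap('wrist','w9');print(fit(c,'green_box',.03,.06))
"
```

```text
t 20.02 tcp [ 0.5841 -0.1311  0.1155] ang -168.7 open 1.0 F [-1.1 -0.2 -0.1] q [-0.22  0.45 -0.17  0.94  0.01 -0.42]
now-axes d/0.3: [ 0.021 -0.001  0.325] dist mm 98
turn 0.003 deg 0.3  after turn d/0.3: [ 0.018 -0.001  0.325]
[(0.63, 'ctr', [578.9, -131.5], 'sz', [75.6, 38.1], 'ang', 11.2, 'z90', np.float64(47.3), 655)]
[(0.62, 'ctr', [579.3, -134.6], 'sz', [75.5, 36.1], 'ang', 10.4, 'z90', np.float64(45.0), 5705)]
```

View pics/w9.png

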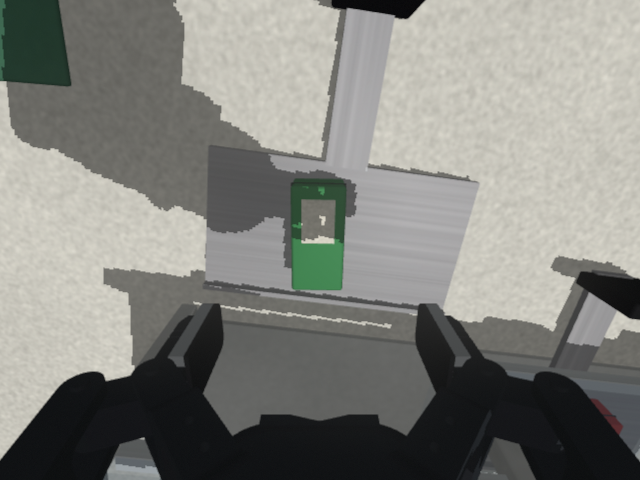

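The green box at (318,235) lies midway between the fingers and square to them. Descending.

{"method": "arm_command", "body": {
  "motion": [
    {"dx":0.02,"dy":0,"dz":0.08,"turn":0,"gripper":0},
    {"dx":0,"dy":0,"dz":0.1,"turn":0,"gripper":0},
    {"dx":0,"dy":0,"dz":0.08,"turn":0,"gripper":0}
  ]
}}

```text
time_s: 20.6
tool_pos: [0.5811, -0.1337, 0.0084]
orientation: [[-0.981, -0.194, 0.025], [-0.194, 0.981, -0.001], [-0.024, -0.005, -1.0]]
force: [0.4, 0.6, -0.5]
opening: 1.002
```

```bash
python3 -c "
from h import *
plan(.579,-.1330,.018,11)
"
```

```text
t 20.6 tcp [ 0.5802 -0.1337  0.0464] ang -168.8 open 1.0 F [ 0.4  0.6 -0.5] q [-0.23  0.5  -0.29  0.76  0.01 -0.42]
now-axes d/0.3: [0.006 0.004 0.094] dist mm 28
turn 0.002 deg 0.2  after turn d/0.3: [0.003 0.003 0.095]
```

{"method": "arm_command", "body": {
  "motion": [
    {"dx":0.004,"dy":0.003,"dz":0.06,"turn":0,"gripper":0},
    {"dx":0.002,"dy":0,"dz":0.035,"turn":0,"gripper":0},
    {"dx":0,"dy":0,"dz":0,"turn":0,"gripper":1},
    {"dx":0,"dy":0,"dz":0,"turn":0,"gripper":1},
    {"dx":0,"dy":0,"dz":0,"turn":0,"gripper":1},
    {"dx":0,"dy":0,"dz":0,"turn":0,"gripper":1},
    {"dx":0,"dy":0,"dz":0,"turn":0,"gripper":1}
  ]
}}

```text
time_s: 21.48
tool_pos: [0.5795, -0.134, -0.0159]
orientation: [[-0.981, -0.193, 0.03], [-0.193, 0.981, -0.002], [-0.029, -0.008, -1.0]]
force: [0.2, -0.4, -1.0]
opening: 0.411
```

```bash
python3 -c "
from h import *
plan(.450,-.390,.12,6.7)
"
```

```text
t 21.48 tcp [ 0.5784 -0.1339  0.0221] ang -168.9 open 0.41 F [ 0.2 -0.4 -1. ] q [-0.23  0.52 -0.33  0.69  0.   -0.42]
now-axes d/0.3: [ 0.575 -0.758 -0.337] dist mm 303
turn 0.049 deg 4.4  after turn d/0.3: [ 0.525 -0.798 -0.326]
```

Gripped at 35 mm. Lifting and carrying to the mat.

{"method": "arm_command", "body": {
  "motion": [
    {"dx":0.01,"dy":0,"dz":-0.06,"turn":0,"gripper":1},
    {"dx":0.03,"dy":0,"dz":-0.12,"turn":0,"gripper":1},
    {"dx":0.08,"dy":-0.12,"dz":-0.05,"turn":0,"gripper":1},
    {"dx":0.1,"dy":-0.15,"dz":0,"turn":0.025,"gripper":1},
    {"dx":0.1,"dy":-0.15,"dz":0,"turn":0.025,"gripper":1},
    {"dx":0.1,"dy":-0.15,"dz":0,"turn":0,"gripper":1},
    {"dx":0.08,"dy":-0.12,"dz":0,"turn":0,"gripper":1}
  ]
}}

```text
time_s: 22.35
tool_pos: [0.4617, -0.3669, 0.0602]
orientation: [[-0.992, -0.121, 0.037], [-0.121, 0.993, -0.006], [-0.036, -0.01, -0.999]]
force: [0.7, 0.2, -0.6]
opening: 0.407
```

```bash
python3 -c "
from h import *
plan(.450,-.390,.02,6.7)
"
```

```text
t 22.35 tcp [ 0.4604 -0.3667  0.0982] ang -173.1 open 0.41 F [ 0.7  0.2 -0.6] q [-0.68  0.43 -0.25  0.86  0.02 -0.8 ]
now-axes d/0.3: [ 0.053 -0.07   0.26 ] dist mm 82
turn 0.003 deg 0.2  after turn d/0.3: [ 0.043 -0.073  0.261]
```

{"method": "arm_command", "body": {
  "motion": [
    {"dx":0.043,"dy":-0.073,"dz":0.04,"turn":0,"gripper":1},
    {"dx":0,"dy":0,"dz":0.08,"turn":0,"gripper":1},
    {"dx":0,"dy":0,"dz":0.07,"turn":0,"gripper":1},
    {"dx":0,"dy":0,"dz":0.04,"turn":0,"gripper":1},
    {"dx":0,"dy":0,"dz":0,"turn":0,"gripper":1}
  ]
}}

```text
time_s: 22.98
tool_pos: [0.4527, -0.3975, -0.0045]
orientation: [[-0.993, -0.113, 0.041], [-0.114, 0.993, -0.012], [-0.04, -0.016, -0.999]]
force: [0.3, -0.1, -0.6]
opening: 0.412
```

```bash
python3 -c "
from h import *
plan(.450,-.390,.015,6.7)
"
```

```text
t 22.98 tcp [ 0.4511 -0.3971  0.0335] ang -173.5 open 0.41 F [ 0.3 -0.1 -0.6] q [-0.73  0.51 -0.31  0.71  0.02 -0.85]
now-axes d/0.3: [0.004 0.025 0.061] dist mm 20
turn -0.002 deg -0.2  after turn d/0.3: [0.001 0.024 0.062]
```

{"method": "arm_command", "body": {
  "motion": [
    {"dx":0.002,"dy":0.02,"dz":0.035,"turn":0,"gripper":1},
    {"dx":0,"dy":0,"dz":0.025,"turn":0,"gripper":1},
    {"dx":0,"dy":0,"dz":0.0,"turn":0,"gripper":1}
  ]
}}

```text
time_s: 23.35
tool_pos: [0.4534, -0.3917, -0.0218]
orientation: [[-0.993, -0.114, 0.043], [-0.115, 0.993, -0.013], [-0.042, -0.018, -0.999]]
force: [0.1, 0.2, -0.6]
opening: 0.409
```

```bash
python3 -c "
from h import *
plan(.450,-.390,.013,6.7)
"
```

```text
t 23.35 tcp [ 0.4517 -0.3912  0.0161] ang -173.4 open 0.41 F [ 0.1  0.2 -0.6] q [-0.72  0.52 -0.34  0.66  0.02 -0.84]
now-axes d/0.3: [0.006 0.005 0.01 ] dist mm 4
turn -0.001 deg -0.1  after turn d/0.3: [0.005 0.005 0.01 ]
```

{"method": "arm_command", "body": {
  "motion": [
    {"dx":0,"dy":0,"dz":0.01,"turn":0,"gripper":1},
    {"dx":0,"dy":0,"dz":0,"turn":0,"gripper":0},
    {"dx":0,"dy":0,"dz":0,"turn":0,"gripper":0},
    {"dx":0,"dy":0,"dz":0,"turn":0,"gripper":0},
    {"dx":0,"dy":0,"dz":-0.08,"turn":0,"gripper":0},
    {"dx":0,"dy":0,"dz":-0.15,"turn":0,"gripper":0},
    {"dx":0,"dy":0,"dz":-0.1,"turn":0,"gripper":0}
  ]
}}

```text
time_s: 24.22
tool_pos: [0.4481, -0.3896, 0.0747]
orientation: [[-0.993, -0.114, 0.04], [-0.115, 0.993, -0.011], [-0.039, -0.015, -0.999]]
force: [0.3, -0.1, 0.7]
opening: 1.0
```

```bash
python3 -c "
from h import *
plan(.3335,-.280,.11,35)
for n in ('side','scene','wrist'):
    c=cap(n,n+'10');print(n,[fit(c,t,.02,.05) for t in ('green_box','box1')])
"
```

```text
t 24.23 tcp [ 0.4466 -0.3891  0.1127] ang -173.4 open 1.0 F [ 0.3 -0.1  0.7] q [-0.73  0.42 -0.23  0.89  0.02 -0.84]
now-axes d/0.3: [ 0.333  0.405 -0.01 ] dist mm 157
turn -0.316 deg -28.4  after turn d/0.3: [0.1   0.514 0.009]
side [[(0.68, 'ctr', [444.1, -390.2], 'sz', [55.5, 36.1], 'ang', 6.4, 'z90', np.float64(38.1), 486), (0.61, 'few', [0.671, -0.116, 0.21])], [(0.96, 'ctr', [332.7, -279.5], 'sz', [75.6, 37.1], 'ang', 35.2, 'z90', np.float64(34.1), 893), (0.83, 'ctr', [595.2, 374.2], 'sz', [42.1, 75.0], 'ang', 76.8, 'z90', np.float64(35.1), 372), (0.61, 'ctr', [466.7, 339.6], 'sz', [26.6, 52.5], 'ang', 28.3, 'z90', np.float64(35.9), 109), (0.39, 'ctr', [435.6, -390.8], 'sz', [38.5, 36.5], 'ang', 6.0, 'z90', np.float64(38.2), 490)]]
scene [[(0.69, 'ctr', [513.6, 446.7], 'sz', [46.7, 30.0], 'ang', 78.5, 'z90', np.float64(62.1), 157), (0.68, 'ctr', [455.0, -391.4], 'sz', [78.0, 38.9], 'ang', 6.7, 'z90', np.float64(37.1), 325), (0.68, 'ctr', [333.9, -281.8], 'sz', [79.0, 35.9], 'ang', 35.0, 'z90', np.float64(33.1), 270), (0.63, 'ctr', [449.3, -120.8], 'sz', [51.0, 45.2], 'ang', 22.2, 'z90', np.float64(48.9), 110)], [(0.91, 'ctr', [596.1, 372.6], 'sz', [36.3, 78.0], 'ang', 80.1, 'z90', np.float64(32.4), 476), (0.65, 'ctr', [333.9, -281.7], 'sz', [79.1, 35.7], 'ang', 33.9, 'z90', np.float64(33.1), 266), (0.57, 'ctr', [455.2, 317.5], 'sz', [75.2, 39.4], 'ang', 81.6, 'z90', np.float64(32.7), 411), (0.27, 'ctr', [454.4, -391.7], 'sz', [79.6, 39.3], 'ang', 4.4, 'z90', np.float64(37.1), 337)]]
wrist [[(0.9, 'ctr', [453.6, -392.1], 'sz', [75.4, 36.0], 'ang', 6.3, 'z90', np.float64(36.0), 5383)], [(0.75, 'ctr', [333.3, -282.6], 'sz', [75.8, 37.4], 'ang', 34.5, 'z90', np.float64(31.9), 9699)]]
```

View pics/wrist10.png

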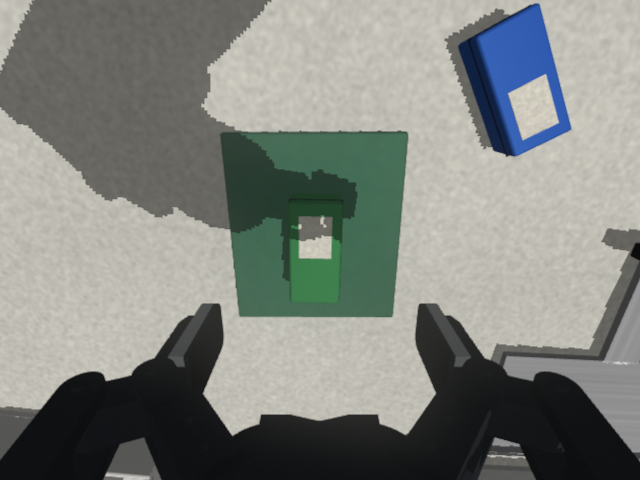

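The green box lies flat on the mat at (315,250). The first blue box at (518,80) is at (333,-281.5), yaw 34.8°.

{"method": "arm_command", "body": {
  "motion": [
    {"dx":0,"dy":0,"dz":0,"turn":-0.11,"gripper":0},
    {"dx":0,"dy":0,"dz":0,"turn":-0.11,"gripper":0},
    {"dx":0,"dy":0,"dz":0,"turn":-0.09,"gripper":0},
    {"dx":0.035,"dy":0.17,"dz":0,"turn":0,"gripper":0},
    {"dx":0.035,"dy":0.17,"dz":0,"turn":0,"gripper":0},
    {"dx":0.03,"dy":0.17,"dz":0,"turn":0,"gripper":0},
    {"dx":0,"dy":0,"dz":0,"turn":0,"gripper":0}
  ]
}}

```text
time_s: 25.55
tool_pos: [0.3267, -0.2745, 0.0592]
orientation: [[-0.815, -0.579, 0.027], [-0.58, 0.815, 0.001], [-0.023, -0.015, -1.0]]
force: [0.5, -0.4, 0.8]
opening: 0.998
```

```bash
python3 -c "
from h import *
plan(.3333,-.2815,.008,34.8)
"
```

```text
t 25.55 tcp [ 0.3257 -0.2746  0.0972] ang -144.6 open 1.0 F [ 0.5 -0.4  0.8] q [-0.71  0.19 -0.62  0.74  0.02 -1.33]
now-axes d/0.3: [-0.    -0.029  0.298] dist mm 90
turn 0.007 deg 0.6  after turn d/0.3: [-0.008 -0.033  0.297]
```

{"method": "arm_command", "body": {
  "motion": [
    {"dx":-0.006,"dy":-0.032,"dz":0.08,"turn":0.007,"gripper":0},
    {"dx":0,"dy":0,"dz":0.1,"turn":0,"gripper":0},
    {"dx":0,"dy":0,"dz":0.06,"turn":0,"gripper":0}
  ]
}}

```text
time_s: 25.92
tool_pos: [0.3392, -0.2842, -0.0133]
orientation: [[-0.821, -0.57, 0.032], [-0.571, 0.821, -0.003], [-0.025, -0.021, -0.999]]
force: [0.3, -0.6, -0.1]
opening: 0.998
```

```bash
python3 -c "
from h import *
plan(.3333,-.2815,.009,34.8)
"
```

```text
t 25.93 tcp [ 0.338  -0.2841  0.0247] ang -145.2 open 1.0 F [ 0.3 -0.6 -0.1] q [-0.71  0.31 -0.7   0.53  0.02 -1.32]
now-axes d/0.3: [0.009 0.017 0.052] dist mm 17
turn 0.0 deg 0.0  after turn d/0.3: [0.008 0.016 0.052]
```

{"method": "arm_command", "body": {
  "motion": [
    {"dx":0.009,"dy":0.016,"dz":0.05,"turn":0,"gripper":0},
    {"dx":0,"dy":0,"dz":0,"turn":0,"gripper":1},
    {"dx":0,"dy":0,"dz":0,"turn":0,"gripper":1},
    {"dx":0,"dy":0,"dz":0,"turn":0,"gripper":1},
    {"dx":0,"dy":0,"dz":0,"turn":0,"gripper":1},
    {"dx":0,"dy":0,"dz":0,"turn":0,"gripper":1},
    {"dx":0,"dy":0,"dz":0,"turn":0,"gripper":1}
  ]
}}

```text
time_s: 26.8
tool_pos: [0.3376, -0.2842, -0.0287]
orientation: [[-0.821, -0.57, 0.034], [-0.571, 0.821, -0.005], [-0.025, -0.023, -0.999]]
force: [0.4, 0.4, -1.6]
opening: 0.406
```

```bash
python3 -c "
from h import *
plan(.5885,-.192,.11,3.6)
"
```

```text
t 26.8 tcp [ 0.3363 -0.284   0.0093] ang -145.2 open 0.41 F [ 0.4  0.4 -1.6] q [-0.71  0.33 -0.72  0.48  0.02 -1.32]
now-axes d/0.3: [-0.874 -0.235 -0.309] dist mm 287
turn 0.347 deg 31.2  after turn d/0.3: [-0.858  0.253 -0.336]
```

{"method": "arm_command", "body": {
  "motion": [
    {"dx":0,"dy":0,"dz":-0.08,"turn":0,"gripper":1},
    {"dx":0,"dy":0,"dz":-0.15,"turn":0.06,"gripper":1},
    {"dx":0,"dy":0,"dz":-0.08,"turn":0.1,"gripper":1},
    {"dx":0,"dy":0,"dz":0,"turn":0.1,"gripper":1},
    {"dx":0,"dy":0,"dz":0,"turn":0.087,"gripper":1}
  ]
}}

```text
time_s: 27.42
tool_pos: [0.3338, -0.2832, 0.0671]
orientation: [[-0.998, -0.045, 0.033], [-0.045, 0.999, -0.004], [-0.033, -0.006, -0.999]]
force: [1.1, -0.6, -1.6]
opening: 0.409
```

```bash
python3 -c "
from h import *
plan(.588,-.190,.1,3.6)
"
```

```text
t 27.43 tcp [ 0.3325 -0.2831  0.105 ] ang -177.4 open 0.41 F [ 1.1 -0.6 -1.6] q [-0.72  0.19 -0.59  0.75  0.02 -0.76]
now-axes d/0.3: [-0.864  0.272  0.044] dist mm 272
turn -0.012 deg -1.0  after turn d/0.3: [-0.869  0.256  0.017]
```

{"method": "arm_command", "body": {
  "motion": [
    {"dx":-0.1,"dy":0.03,"dz":0,"turn":-0.012,"gripper":1},
    {"dx":-0.16,"dy":0.05,"dz":0,"turn":0,"gripper":1},
    {"dx":-0.16,"dy":0.05,"dz":0,"turn":0,"gripper":1},
    {"dx":-0.16,"dy":0.05,"dz":0,"turn":0,"gripper":1},
    {"dx":-0.16,"dy":0.05,"dz":0,"turn":0,"gripper":1},
    {"dx":-0.1,"dy":0.03,"dz":0,"turn":0,"gripper":1}
  ]
}}

```text
time_s: 28.18
tool_pos: [0.5845, -0.1881, 0.0738]
orientation: [[-0.998, -0.057, 0.031], [-0.058, 0.998, -0.005], [-0.031, -0.007, -1.0]]
force: [0.1, -0.9, -0.7]
opening: 0.411
```

```bash
python3 -c "
from h import *
plan(.588,-.190,.03,3.6)
"
```

```text
t 28.18 tcp [ 0.5834 -0.188   0.1118] ang -176.7 open 0.41 F [ 0.1 -0.9 -0.7] q [-0.31  0.46 -0.17  0.92  0.   -0.37]
now-axes d/0.3: [-0.007 -0.006  0.273] dist mm 82
turn -0.003 deg -0.3  after turn d/0.3: [-0.015 -0.008  0.273]
```

{"method": "arm_command", "body": {
  "motion": [
    {"dx":-0.008,"dy":-0.007,"dz":0.06,"turn":0,"gripper":1},
    {"dx":0,"dy":0,"dz":0.1,"turn":0,"gripper":1},
    {"dx":0,"dy":0,"dz":0.08,"turn":0,"gripper":1},
    {"dx":0,"dy":0,"dz":0.02,"turn":0,"gripper":1}
  ]
}}

```text
time_s: 28.68
tool_pos: [0.5888, -0.1898, -0.0088]
orientation: [[-0.998, -0.059, 0.028], [-0.06, 0.998, -0.005], [-0.028, -0.006, -1.0]]
force: [-0.6, 0.2, -1.9]
opening: 0.407
```

```bash
python3 -c "
from h import *
plan(.588,-.190,.022,3.6)
"
```

```text
t 28.68 tcp [ 0.5877 -0.1897  0.0292] ang -176.6 open 0.41 F [-0.6  0.2 -1.9] q [-0.31  0.54 -0.26  0.74  0.   -0.37]
now-axes d/0.3: [-0.    -0.001  0.024] dist mm 7
turn -0.002 deg -0.2  after turn d/0.3: [-0.001 -0.001  0.024]
```

{"method": "arm_command", "body": {
  "motion": [
    {"dx":0,"dy":0,"dz":0.024,"turn":0,"gripper":1},
    {"dx":0,"dy":0,"dz":0,"turn":0,"gripper":1},
    {"dx":0,"dy":0,"dz":0,"turn":0,"gripper":0},
    {"dx":0,"dy":0,"dz":0,"turn":0,"gripper":0},
    {"dx":0,"dy":0,"dz":0,"turn":0,"gripper":0},
    {"dx":0,"dy":0,"dz":-0.08,"turn":0,"gripper":0},
    {"dx":0,"dy":0,"dz":-0.15,"turn":0,"gripper":0},
    {"dx":0.05,"dy":0,"dz":-0.1,"turn":0,"gripper":0}
  ]
}}

```text
time_s: 29.68
tool_pos: [0.5703, -0.191, 0.0845]
orientation: [[-0.998, -0.059, 0.027], [-0.059, 0.998, -0.005], [-0.027, -0.006, -1.0]]
force: [0.6, 0.2, 0.4]
opening: 1.0
```

```bash
python3 -c "
from h import *
plan(.455,.318,.12,83.5)
for n in ('side','scene','wrist'):
    c=cap(n,n+'11');print(n,[fit(c,t,a,b) for t,a,b in (('box1',.02,.055),('bottle',.01,.08),('beaker',.01,.06))])
"
```

```text
t 29.68 tcp [ 0.5693 -0.1908  0.1225] ang -176.6 open 1.0 F [0.6 0.2 0.4] q [-0.33  0.43 -0.18  0.93  0.   -0.38]
now-axes d/0.3: [ 0.281  1.715 -0.01 ] dist mm 521
turn -0.89 deg -80.1  after turn d/0.3: [-1.642  0.57   0.008]
side [[(0.81, 'ctr', [581.8, -189.0], 'sz', [67.5, 38.3], 'ang', 2.9, 'z90', np.float64(47.1), 545), (0.74, 'ctr', [454.7, 320.6], 'sz', [80.9, 36.1], 'ang', 83.0, 'z90', np.float64(35.1), 379)], [], [(0.83, 'ctr', [337.3, 288.9], 'sz', [66.2, 72.0], 'ang', 6.8, 'z90', np.float64(51.2), 673)]]
scene [[(0.83, 'ctr', [454.4, 317.3], 'sz', [73.3, 40.0], 'ang', 83.0, 'z90', np.float64(32.7), 402), (0.77, 'ctr', [595.8, 373.2], 'sz', [35.9, 78.0], 'ang', 78.9, 'z90', np.float64(32.8), 466), (0.68, 'ctr', [620.9, -4.1], 'sz', [405.4, 469.8], 'ang', 3.7, 'z90', np.float64(186.1), 1196)], [(0.97, 'ctr', [506.9, 447.8], 'sz', [46.8, 45.7], 'ang', 33.3, 'z90', np.float64(61.6), 479)], [(0.89, 'ctr', [338.3, 284.9], 'sz', [65.4, 69.1], 'ang', 83.9, 'z90', np.float64(48.8), 467), (0.49, 'ctr', [455.8, -398.4], 'sz', [79.9, 52.2], 'ang', 6.4, 'z90', np.float64(36.9), 340)]]
wrist [[(0.67, 'ctr', [586.2, -191.6], 'sz', [75.2, 36.0], 'ang', 3.2, 'z90', np.float64(44.9), 5391)], [], []]
```

View pics/side11.png

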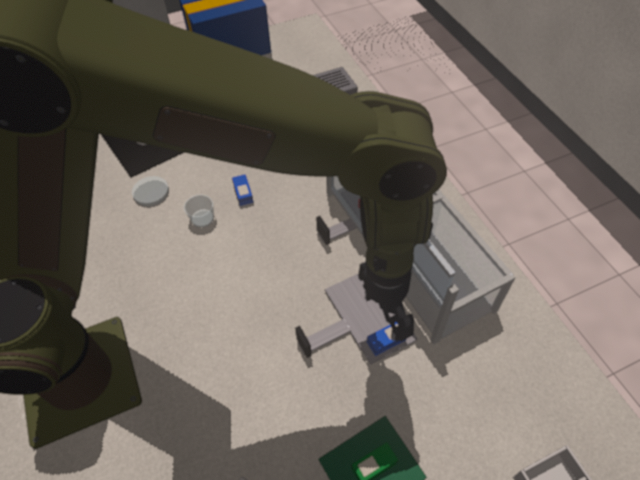

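Blue box 1 lies on the tray at about (586,-191). Next is the box at (455,318), yaw 83°.

{"method": "arm_command", "body": {
  "motion": [
    {"dx":0.12,"dy":0.0,"dz":-0.05,"turn":-0.1,"gripper":0},
    {"dx":0.12,"dy":0.1,"dz":-0.05,"turn":-0.11,"gripper":0},
    {"dx":0,"dy":0.15,"dz":0,"turn":-0.11,"gripper":0},
    {"dx":0,"dy":0,"dz":0,"turn":-0.117,"gripper":0},
    {"dx":0,"dy":0,"dz":0,"turn":-0.117,"gripper":0},
    {"dx":0,"dy":0,"dz":0,"turn":-0.117,"gripper":0},
    {"dx":0,"dy":0,"dz":0,"turn":-0.117,"gripper":0},
    {"dx":0,"dy":0,"dz":0,"turn":-0.1,"gripper":0}
  ]
}}

```text
time_s: 31.28
tool_pos: [0.4694, -0.1275, 0.1079]
orientation: [[-0.082, -0.996, 0.021], [-0.997, 0.082, -0.002], [0.001, -0.021, -1.0]]
force: [-0.3, -0.6, -0.2]
opening: 1.003
```

```bash
python3 -c "
from h import *
plan(.455,.318,.13,83.3)
"
```

```text
t 31.27 tcp [ 0.4687 -0.1274  0.1459] ang -94.7 open 1.0 F [-0.3 -0.6 -0.2] q [-0.27  0.24 -0.41  0.9   0.   -1.76]
now-axes d/0.3: [-1.476  0.168  0.048] dist mm 446
turn 0.022 deg 2.0  after turn d/0.3: [-1.469  0.218  0.053]
```

{"method": "arm_command", "body": {
  "motion": [
    {"dx":-0.12,"dy":0.02,"dz":0,"turn":0.022,"gripper":0},
    {"dx":-0.19,"dy":0.028,"dz":0,"turn":0,"gripper":0},
    {"dx":-0.19,"dy":0.028,"dz":0,"turn":0,"gripper":0},
    {"dx":-0.19,"dy":0.028,"dz":0,"turn":0,"gripper":0},
    {"dx":-0.19,"dy":0.028,"dz":0,"turn":0,"gripper":0},
    {"dx":-0.19,"dy":0.028,"dz":0,"turn":0,"gripper":0},
    {"dx":-0.19,"dy":0.028,"dz":0,"turn":0,"gripper":0},
    {"dx":-0.17,"dy":0.025,"dz":0,"turn":0,"gripper":0}
  ]
}}

```text
time_s: 32.28
tool_pos: [0.4588, 0.3162, 0.1059]
orientation: [[-0.124, -0.992, 0.026], [-0.992, 0.124, -0.003], [-0.0, -0.026, -1.0]]
force: [0.4, 0.1, 0.4]
opening: 1.003
```

```bash
python3 -c "
from h import *
plan(.455,.318,.1,83.3)
c=cap('wrist','w12');print([fit(c,t,a,b) for t,a,b in (('box1',.02,.055),('bottle',.01,.08),('beaker',.01,.06))])
"
```

```text
t 32.27 tcp [0.4578 0.3163 0.1439] ang -97.1 open 1.0 F [0.4 0.1 0.4] q [ 0.61  0.35 -0.25  0.95 -0.02 -0.83]
now-axes d/0.3: [-0.005  0.014  0.146] dist mm 44
turn -0.005 deg -0.4  after turn d/0.3: [-0.005  0.01   0.146]
[[(0.89, 'ctr', [597.3, 372.2], 'sz', [36.6, 75.8], 'ang', 80.7, 'z90', np.float64(31.7), 2804), (0.69, 'ctr', [455.8, 317.5], 'sz', [74.7, 36.0], 'ang', 83.5, 'z90', np.float64(32.0), 4163)], [(0.7, 'ctr', [503.0, 444.6], 'sz', [42.3, 49.2], 'ang', 82.1, 'z90', np.float64(61.3), 3647)], [(0.74, 'ctr', [340.0, 285.2], 'sz', [68.6, 69.0], 'ang', 74.0, 'z90', np.float64(50.6), 5945)]]
```

View pics/w12.png

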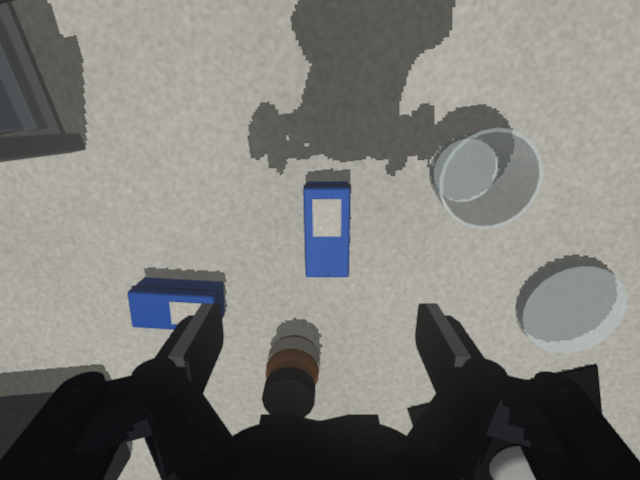

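Box B at (327,230) is centred between the fingers. The beaker at (487,178) and bottle at (293,370) are clear. Descending.

{"method": "arm_command", "body": {
  "motion": [
    {"dx":-0.003,"dy":0.005,"dz":0.1,"turn":-0.005,"gripper":0},
    {"dx":0,"dy":0,"dz":0.13,"turn":0,"gripper":0},
    {"dx":0,"dy":0,"dz":0.12,"turn":0,"gripper":0},
    {"dx":0,"dy":0,"dz":0.04,"turn":0,"gripper":0}
  ]
}}

```text
time_s: 32.98
tool_pos: [0.4615, 0.3096, -0.0126]
orientation: [[-0.122, -0.992, 0.027], [-0.993, 0.122, -0.005], [0.002, -0.027, -1.0]]
force: [0.1, -0.8, 0.3]
opening: 1.0
```

```bash
python3 -c "
from h import *
plan(.4555,.318,.009,83.5)
"
```

```text
t 32.98 tcp [0.4605 0.3098 0.0253] ang -97.0 open 1.0 F [ 0.1 -0.8  0.3] q [ 0.6   0.47 -0.42  0.67 -0.02 -0.85]
now-axes d/0.3: [-0.025  0.021  0.054] dist mm 19
turn -0.005 deg -0.5  after turn d/0.3: [-0.025  0.02   0.054]
```

{"method": "arm_command", "body": {
  "motion": [
    {"dx":-0.025,"dy":0.02,"dz":0.052,"turn":-0.005,"gripper":0},
    {"dx":0,"dy":0,"dz":0,"turn":0,"gripper":1},
    {"dx":0,"dy":0,"dz":0,"turn":0,"gripper":1},
    {"dx":0,"dy":0,"dz":0,"turn":0,"gripper":1},
    {"dx":0,"dy":0,"dz":0,"turn":0,"gripper":1},
    {"dx":0,"dy":0,"dz":0,"turn":0,"gripper":1}
  ]
}}

```text
time_s: 33.72
tool_pos: [0.4589, 0.3185, -0.0255]
orientation: [[-0.115, -0.993, 0.031], [-0.993, 0.115, -0.002], [-0.001, -0.031, -1.0]]
force: [0.0, -0.9, -1.1]
opening: 0.408
```

```bash
python3 -c "
from h import *
plan(.584,-.1195,.13,3.6)
"
```

```text
t 33.73 tcp [0.4578 0.3186 0.0125] ang -96.6 open 0.41 F [ 0.  -0.9 -1.1] q [ 0.62  0.48 -0.43  0.63 -0.02 -0.84]
now-axes d/0.3: [ 1.402 -0.598 -0.375] dist mm 471
turn 0.887 deg 79.8  after turn d/0.3: [-0.328 -1.484 -0.392]
```

{"method": "arm_command", "body": {
  "motion": [
    {"dx":0,"dy":0,"dz":-0.08,"turn":0,"gripper":1},
    {"dx":0,"dy":0,"dz":-0.15,"turn":0,"gripper":1},
    {"dx":0.05,"dy":0,"dz":-0.12,"turn":0,"gripper":1},
    {"dx":0.15,"dy":0,"dz":0,"turn":0,"gripper":1},
    {"dx":0.18,"dy":0,"dz":0,"turn":0,"gripper":1},
    {"dx":0.18,"dy":0,"dz":0,"turn":0,"gripper":1},
    {"dx":0.18,"dy":0,"dz":0,"turn":0,"gripper":1},
    {"dx":0.18,"dy":0,"dz":0,"turn":0,"gripper":1}
  ]
}}

```text
time_s: 34.72
tool_pos: [0.4265, 0.0411, 0.0832]
orientation: [[-0.107, -0.994, 0.037], [-0.994, 0.107, -0.002], [-0.002, -0.037, -0.999]]
force: [0.9, -0.1, -2.1]
opening: 0.412
```

{"method": "arm_command", "body": {
  "motion": [
    {"dx":0.12,"dy":0,"dz":0,"turn":0.11,"gripper":1},
    {"dx":0.0,"dy":0,"dz":0,"turn":0.117,"gripper":1},
    {"dx":0,"dy":0,"dz":0,"turn":0.117,"gripper":1},
    {"dx":0,"dy":0,"dz":0,"turn":0.117,"gripper":1},
    {"dx":0,"dy":0,"dz":0,"turn":0.117,"gripper":1},
    {"dx":0,"dy":0,"dz":0,"turn":0.117,"gripper":1},
    {"dx":0,"dy":0,"dz":0,"turn":0.117,"gripper":1}
  ]
}}

```text
time_s: 35.6
tool_pos: [0.4197, -0.0006, 0.0834]
orientation: [[-0.987, -0.159, 0.037], [-0.159, 0.987, -0.003], [-0.036, -0.009, -0.999]]
force: [-0.3, -0.6, -2.0]
opening: 0.408
```

```bash
python3 -c "
from h import *
plan(.5795,-.0495,.1,3.6)
"
```

```text
t 35.6 tcp [ 0.4183 -0.0005  0.1214] ang -170.8 open 0.41 F [-0.3 -0.6 -2. ] q [ 0.    0.14 -0.61  0.78 -0.   -0.16]
now-axes d/0.3: [-0.502 -0.246  0.091] dist mm 170
turn 0.062 deg 5.6  after turn d/0.3: [-0.526 -0.197  0.071]
```

{"method": "arm_command", "body": {
  "motion": [
    {"dx":-0.05,"dy":-0.02,"dz":0,"turn":0.062,"gripper":1},
    {"dx":-0.15,"dy":-0.055,"dz":0,"turn":0,"gripper":1},
    {"dx":-0.15,"dy":-0.055,"dz":0,"turn":0,"gripper":1},
    {"dx":-0.12,"dy":-0.05,"dz":0,"turn":0,"gripper":1},
    {"dx":-0.05,"dy":-0.02,"dz":0,"turn":0,"gripper":1}
  ]
}}

```text
time_s: 36.22
tool_pos: [0.5806, -0.0508, 0.0885]
orientation: [[-0.998, -0.059, 0.034], [-0.059, 0.998, -0.003], [-0.034, -0.005, -0.999]]
force: [-0.3, 0.0, -1.1]
opening: 0.41
```

```bash
python3 -c "
from h import *
plan(.5795,-.0495,.03,3.6)
"
```

```text
t 36.23 tcp [ 0.5793 -0.0507  0.1265] ang -176.6 open 0.41 F [-0.3  0.  -1.1] q [-0.09  0.39 -0.23  0.91 -0.   -0.15]
now-axes d/0.3: [0.01  0.006 0.321] dist mm 97
turn -0.002 deg -0.2  after turn d/0.3: [-0.001  0.004  0.322]
```

{"method": "arm_command", "body": {
  "motion": [
    {"dx":0.005,"dy":0.003,"dz":0.08,"turn":0,"gripper":1},
    {"dx":0,"dy":0,"dz":0.1,"turn":0,"gripper":1},
    {"dx":0,"dy":0,"dz":0.1,"turn":0,"gripper":1},
    {"dx":0,"dy":0,"dz":0.03,"turn":0,"gripper":1}
  ]
}}

```text
time_s: 36.72
tool_pos: [0.5861, -0.0514, -0.0061]
orientation: [[-0.998, -0.058, 0.038], [-0.058, 0.998, -0.004], [-0.038, -0.006, -0.999]]
force: [0.3, -0.1, -1.5]
opening: 0.407
```

```bash
python3 -c "
from h import *
plan(.5795,-.0495,.0255,3.6)
"
```

```text
t 36.73 tcp [ 0.5846 -0.0513  0.0319] ang -176.7 open 0.41 F [ 0.3 -0.1 -1.5] q [-0.09  0.49 -0.35  0.69 -0.   -0.15]
now-axes d/0.3: [0.017 0.007 0.021] dist mm 8
turn -0.003 deg -0.3  after turn d/0.3: [0.017 0.007 0.021]
```

{"method": "arm_command", "body": {
  "motion": [
    {"dx":0.016,"dy":0.006,"dz":0.021,"turn":0,"gripper":1},
    {"dx":0,"dy":0,"dz":0.003,"turn":0,"gripper":1},
    {"dx":0,"dy":0,"dz":0,"turn":0,"gripper":0},
    {"dx":0,"dy":0,"dz":0,"turn":0,"gripper":0},
    {"dx":0,"dy":0,"dz":0,"turn":0,"gripper":0},
    {"dx":0,"dy":0,"dz":-0.08,"turn":0,"gripper":0},
    {"dx":0,"dy":0,"dz":-0.15,"turn":0,"gripper":0},
    {"dx":0.05,"dy":0,"dz":-0.1,"turn":0,"gripper":0}
  ]
}}

```text
time_s: 37.72
tool_pos: [0.5632, -0.0502, 0.0883]
orientation: [[-0.998, -0.058, 0.04], [-0.058, 0.998, -0.004], [-0.039, -0.006, -0.999]]
force: [0.9, 0.6, -0.1]
opening: 0.997
```

```bash
python3 -c "
from h import *
plan(.5965,.373,.13,-10)
for n in ('side','scene','wrist'):
    c=cap(n,n+'13');print(n,[fit(c,t,a,b) for t,a,b in (('box1',.02,.055),)])
"
```

```text
t 37.73 tcp [ 0.5617 -0.05    0.1263] ang -176.7 open 1.0 F [ 0.9  0.6 -0.1] q [-0.09  0.36 -0.28  0.89 -0.   -0.15]
now-axes d/0.3: [-0.199  1.401 -0.013] dist mm 424
turn 0.148 deg 13.3  after turn d/0.3: [ 0.131  1.409 -0.012]
side [[(0.61, 'ctr', [580.7, -48.2], 'sz', [74.7, 36.7], 'ang', 3.5, 'z90', np.float64(47.2), 574), (0.57, 'ctr', [595.6, 375.9], 'sz', [41.2, 73.6], 'ang', 79.4, 'z90', np.float64(35.3), 374), (0.56, 'ctr', [585.8, -188.6], 'sz', [76.1, 37.6], 'ang', 3.1, 'z90', np.float64(46.9), 803)]]
scene [[(0.69, 'ctr', [568.0, -51.0], 'sz', [45.5, 37.2], 'ang', 3.3, 'z90', np.float64(46.0), 156)]]
wrist [[(0.86, 'ctr', [585.6, -191.0], 'sz', [75.7, 36.9], 'ang', 3.8, 'z90', np.float64(44.9), 6619), (0.21, 'few', [0.671, -0.15, 0.132])]]
```

View pics/wrist13.png

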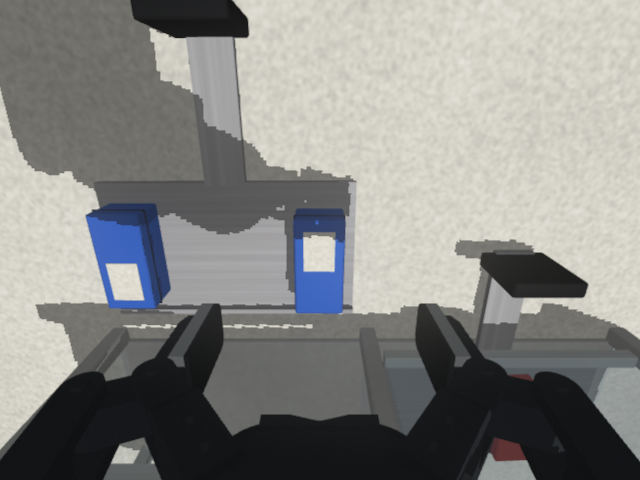

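View pics/scene13.png

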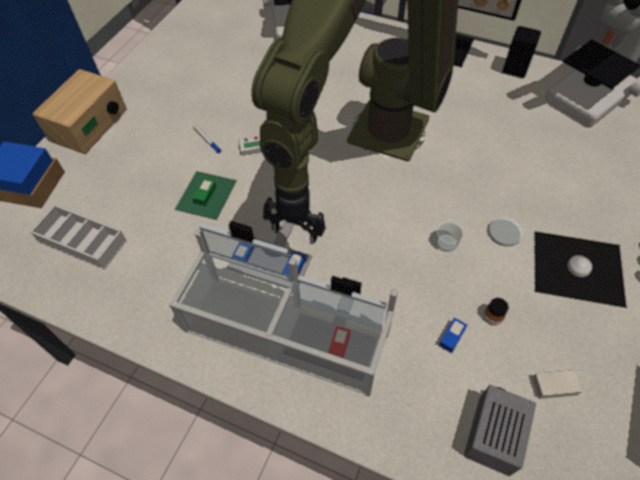

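Both boxes are down on the tray at wrist (130,255) and (320,260), with the middle slot free. For the last blue box I'll back off first to clear the posts.

{"method": "arm_command", "body": {
  "motion": [
    {"dx":0.15,"dy":0.05,"dz":-0.03,"turn":0.07,"gripper":0},
    {"dx":0.12,"dy":0.15,"dz":0,"turn":0.073,"gripper":0},
    {"dx":0,"dy":0.19,"dz":0,"turn":0,"gripper":0},
    {"dx":0,"dy":0.19,"dz":0,"turn":0,"gripper":0},
    {"dx":0,"dy":0.19,"dz":0,"turn":0,"gripper":0},
    {"dx":0,"dy":0.19,"dz":0,"turn":0,"gripper":0},
    {"dx":0,"dy":0.19,"dz":0,"turn":0,"gripper":0},
    {"dx":0,"dy":0.15,"dz":0,"turn":0,"gripper":0}
  ]
}}

```text
time_s: 39.02
tool_pos: [0.5344, 0.3408, 0.0782]
orientation: [[-0.983, 0.18, 0.019], [0.18, 0.984, -0.01], [-0.02, -0.006, -1.0]]
force: [-0.2, -0.9, -0.0]
opening: 0.997
```

```bash
python3 -c "
from h import *
plan(.5965,.373,.12,-10)
"
```

```text
t 39.02 tcp [0.5337 0.3412 0.1162] ang 169.6 open 1.0 F [-0.2 -0.9 -0. ] q [ 0.58  0.5  -0.08  0.98 -0.02  0.76]
now-axes d/0.3: [-0.187  0.142 -0.01 ] dist mm 71
turn -0.004 deg -0.4  after turn d/0.3: [-0.188  0.141 -0.013]
```

{"method": "arm_command", "body": {
  "motion": [
    {"dx":-0.09,"dy":0.07,"dz":0,"turn":-0.004,"gripper":0},
    {"dx":-0.09,"dy":0.07,"dz":0,"turn":0,"gripper":0},
    {"dx":0,"dy":0,"dz":0,"turn":0,"gripper":0}
  ]
}}

```text
time_s: 39.4
tool_pos: [0.5944, 0.3781, 0.0719]
orientation: [[-0.986, 0.167, 0.013], [0.167, 0.986, -0.013], [-0.015, -0.011, -1.0]]
force: [-0.4, -0.7, 0.6]
opening: 1.001
```

```bash
python3 -c "
from h import *
plan(.5965,.373,.012,-10)
c=cap('wrist','w14');print([fit(c,t,a,b) for t,a,b in (('box1',.02,.055),('bottle',.02,.08))])
"
```

```text
t 39.4 tcp [0.5939 0.3786 0.1099] ang 170.4 open 1.0 F [-0.4 -0.7  0.6] q [ 0.58  0.63  0.14  1.08 -0.02  0.74]
now-axes d/0.3: [-0.007 -0.014  0.327] dist mm 98
turn 0.004 deg 0.4  after turn d/0.3: [-0.012 -0.017  0.326]
[[(0.95, 'ctr', [596.6, 373.2], 'sz', [36.3, 74.9], 'ang', 80.2, 'z90', np.float64(32.0), 5274)], [(0.67, 'ctr', [503.1, 447.5], 'sz', [47.0, 47.2], 'ang', 37.9, 'z90', np.float64(61.8), 7930)]]
```

View pics/w14.png

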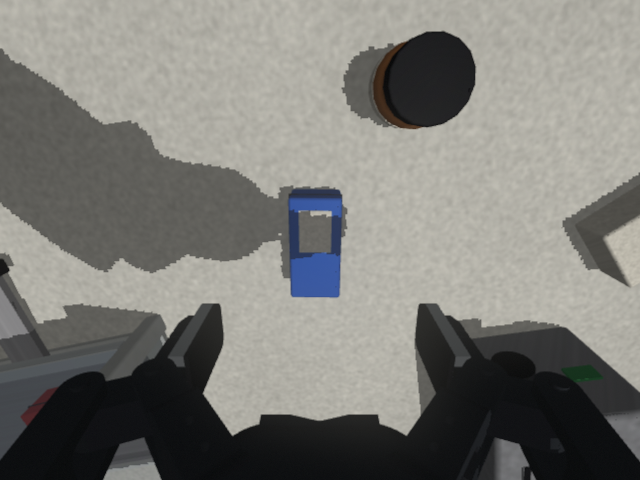

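Box C at (315,242) is centred between the fingers, and the bottle at (425,80) is clear. Descending.

{"method": "arm_command", "body": {
  "motion": [
    {"dx":-0.008,"dy":-0.015,"dz":0.08,"turn":0.003,"gripper":0},
    {"dx":0,"dy":0,"dz":0.11,"turn":0,"gripper":0},
    {"dx":0,"dy":0,"dz":0.08,"turn":0,"gripper":0}
  ]
}}

```text
time_s: 39.92
tool_pos: [0.5934, 0.3687, -0.007]
orientation: [[-0.985, 0.173, 0.013], [0.173, 0.985, -0.013], [-0.015, -0.01, -1.0]]
force: [-0.5, 0.6, 0.0]
opening: 0.999
```

```bash
python3 -c "
from h import *
plan(.5965,.373,.01,-9.8)
"
```

```text
t 39.92 tcp [0.5929 0.3692 0.031 ] ang 170.0 open 1.0 F [-0.5  0.6  0. ] q [ 0.57  0.68  0.01  0.9  -0.02  0.74]
now-axes d/0.3: [-0.009  0.015  0.07 ] dist mm 22
turn -0.002 deg -0.2  after turn d/0.3: [-0.01   0.014  0.07 ]
```

{"method": "arm_command", "body": {
  "motion": [
    {"dx":-0.008,"dy":0.014,"dz":0.04,"turn":0,"gripper":0},
    {"dx":0,"dy":0,"dz":0.03,"turn":0,"gripper":0},
    {"dx":0,"dy":0,"dz":0,"turn":0,"gripper":1},
    {"dx":0,"dy":0,"dz":0,"turn":0,"gripper":1},
    {"dx":0,"dy":0,"dz":0,"turn":0,"gripper":1},
    {"dx":0,"dy":0,"dz":0,"turn":0,"gripper":1},
    {"dx":0,"dy":0,"dz":0,"turn":0,"gripper":1}
  ]
}}

```text
time_s: 40.8
tool_pos: [0.596, 0.3718, -0.0266]
orientation: [[-0.985, 0.174, 0.014], [0.174, 0.985, -0.012], [-0.016, -0.009, -1.0]]
force: [0.3, -0.4, -2.6]
opening: 0.407
```

```bash
python3 -c "
from h import *
plan(.584,-.1195,.13,3.6)
"
```

```text
t 40.8 tcp [0.5955 0.3722 0.0114] ang 170.0 open 0.41 F [ 0.3 -0.4 -2.6] q [ 0.57  0.7   0.    0.87 -0.02  0.74]
now-axes d/0.3: [-0.253 -1.624 -0.377] dist mm 506
turn -0.151 deg -13.6  after turn d/0.3: [ 0.141 -1.633 -0.395]
```

{"method": "arm_command", "body": {
  "motion": [
    {"dx":0,"dy":0,"dz":-0.08,"turn":0,"gripper":1},
    {"dx":0,"dy":0,"dz":-0.15,"turn":0,"gripper":1},
    {"dx":0.05,"dy":0,"dz":-0.14,"turn":0,"gripper":1},
    {"dx":0.13,"dy":-0.12,"dz":0,"turn":0,"gripper":1},
    {"dx":0.12,"dy":-0.15,"dz":0,"turn":0,"gripper":1},
    {"dx":0.0,"dy":-0.18,"dz":0,"turn":0,"gripper":1},
    {"dx":0,"dy":-0.18,"dz":0,"turn":0,"gripper":1},
    {"dx":0,"dy":-0.18,"dz":0,"turn":0,"gripper":1}
  ]
}}

```text
time_s: 41.8
tool_pos: [0.461, 0.1473, 0.0872]
orientation: [[-0.986, 0.168, 0.016], [0.167, 0.986, -0.011], [-0.018, -0.008, -1.0]]
force: [0.6, -0.7, -1.1]
opening: 0.406
```

```bash
python3 -c "
from h import *
plan(.5835,-.1195,.13,3.6)
"
```

```text
t 41.8 tcp [0.4604 0.1478 0.1252] ang 170.4 open 0.41 F [ 0.6 -0.7 -1.1] q [ 0.32  0.26 -0.44  0.86 -0.02  0.49]
now-axes d/0.3: [-0.554 -0.81   0.001] dist mm 294
turn -0.147 deg -13.2  after turn d/0.3: [-0.354 -0.915 -0.016]
```

{"method": "arm_command", "body": {
  "motion": [
    {"dx":0,"dy":-0.16,"dz":0,"turn":-0.07,"gripper":1},
    {"dx":0,"dy":-0.18,"dz":0,"turn":-0.077,"gripper":1},
    {"dx":-0.05,"dy":-0.18,"dz":0,"turn":0,"gripper":1},
    {"dx":-0.1,"dy":-0.16,"dz":0,"turn":0,"gripper":1},
    {"dx":-0.1,"dy":-0.13,"dz":0,"turn":0,"gripper":1}
  ]
}}

```text
time_s: 42.42
tool_pos: [0.5304, -0.0977, 0.0918]
orientation: [[-0.997, -0.07, 0.015], [-0.07, 0.997, -0.011], [-0.014, -0.012, -1.0]]
force: [0.5, 1.2, -1.3]
opening: 0.406
```

```bash
python3 -c "
from h import *
plan(.5835,-.1195,.13,3.6)
"
```

```text
t 42.42 tcp [ 0.5298 -0.0972  0.1298] ang -176.0 open 0.41 F [ 0.5  1.2 -1.3] q [-0.18  0.34 -0.31  0.91 -0.01 -0.25]
now-axes d/0.3: [-0.173 -0.087  0.003] dist mm 58
turn 0.005 deg 0.4  after turn d/0.3: [-0.174 -0.085 -0.001]
```

{"method": "arm_command", "body": {
  "motion": [
    {"dx":-0.08,"dy":-0.04,"dz":0,"turn":0.005,"gripper":1},
    {"dx":-0.07,"dy":-0.03,"dz":0,"turn":0,"gripper":1},
    {"dx":0,"dy":0,"dz":0,"turn":0,"gripper":1}
  ]
}}

```text
time_s: 42.8
tool_pos: [0.5798, -0.1206, 0.0924]
orientation: [[-0.998, -0.056, 0.016], [-0.056, 0.998, -0.013], [-0.015, -0.013, -1.0]]
force: [-0.5, -0.2, -1.2]
opening: 0.406
```

```bash
python3 -c "
from h import *
c=cap('wrist','w15')
for o in fit(c,'box1',.035,.05): print(o)
c=cap('side','s15')
for o in fit(c,'box1',.02,.2): print(o)
plan(.5835,-.1195,.03,3.6)
"
```

```text
(0.87, 'ctr', [594.6, -89.7], 'sz', [38.1, 0.8], 'ang', 10.4, 'z90', np.float64(152.1), 14)
(0.77, 'ctr', [593.5, -74.8], 'sz', [74.4, 36.6], 'ang', 3.1, 'z90', np.float64(45.0), 4065)
(0.91, 'ctr', [585.3, -188.3], 'sz', [75.7, 38.0], 'ang', 3.0, 'z90', np.float64(47.2), 804)
(0.62, 'ctr', [561.1, -107.4], 'sz', [70.7, 39.3], 'ang', 61.4, 'z90', np.float64(154.0), 439)
(0.42, 'ctr', [560.0, -74.8], 'sz', [7.3, 34.5], 'ang', 3.2, 'z90', np.float64(46.5), 88)
t 43.0 tcp [ 0.5764 -0.1187  0.1304] ang -176.7 open 0.41 F [ 0.3 -0.3 -1.7] q [-0.2   0.42 -0.18  0.96 -0.01 -0.26]
now-axes d/0.3: [-0.019  0.     0.335] dist mm 101
turn -0.003 deg -0.3  after turn d/0.3: [-0.023 -0.004  0.335]
```

View pics/w15.png

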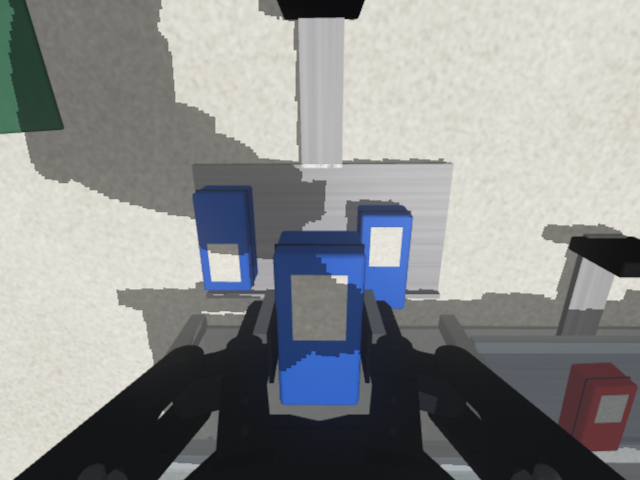

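While I was away the left box was knocked: it now sits at wrist (385,255), which is (593.5,-75), still flat on the tray. The free gap's centre is now about (585,-132.5), so I'll place the box there and open only a little.

{"method": "arm_command", "body": {
  "motion": [
    {"dx":-0.018,"dy":-0.045,"dz":0.05,"turn":-0.003,"gripper":1},
    {"dx":0,"dy":0,"dz":0.08,"turn":0,"gripper":1},
    {"dx":0,"dy":0,"dz":0.08,"turn":0,"gripper":1},
    {"dx":0,"dy":0,"dz":0,"turn":0,"gripper":1}
  ]
}}

```text
time_s: 43.5
tool_pos: [0.5824, -0.1343, 0.0263]
orientation: [[-0.998, -0.064, 0.012], [-0.064, 0.998, -0.013], [-0.011, -0.013, -1.0]]
force: [0.4, -0.1, -1.8]
opening: 0.412
```

```bash
python3 -c "
from h import *
plan(.584,-.1325,.0245,3.6)
"
```

```text
t 43.5 tcp [ 0.5819 -0.1338  0.0643] ang -176.3 open 0.41 F [ 0.4 -0.1 -1.8] q [-0.22  0.49 -0.26  0.81 -0.01 -0.28]
now-axes d/0.3: [-0.006  0.006  0.133] dist mm 40
turn 0.001 deg 0.1  after turn d/0.3: [-0.007  0.004  0.133]
```

{"method": "arm_command", "body": {
  "motion": [
    {"dx":-0.004,"dy":0.004,"dz":0.06,"turn":0,"gripper":1},
    {"dx":0.0,"dy":0,"dz":0.05,"turn":0,"gripper":1},
    {"dx":0,"dy":0,"dz":0.01,"turn":0,"gripper":1}
  ]
}}

```text
time_s: 43.88
tool_pos: [0.5852, -0.1346, -0.0093]
orientation: [[-0.998, -0.064, 0.015], [-0.064, 0.998, -0.014], [-0.014, -0.015, -1.0]]
force: [0.2, 1.1, -1.8]
opening: 0.411
```

```bash
python3 -c "
from h import *
plan(.584,-.1325,.0235,3.6)
"
```

```text
t 43.88 tcp [ 0.5847 -0.1341  0.0287] ang -176.3 open 0.41 F [ 0.2  1.1 -1.8] q [-0.22  0.53 -0.29  0.73 -0.01 -0.28]
now-axes d/0.3: [0.002 0.006 0.017] dist mm 5
turn 0.001 deg 0.1  after turn d/0.3: [0.002 0.005 0.017]
```

{"method": "arm_command", "body": {
  "motion": [
    {"dx":0.002,"dy":0.005,"dz":0.018,"turn":0,"gripper":1},
    {"dx":0,"dy":0,"dz":0,"turn":0,"gripper":1},
    {"dx":0,"dy":0,"dz":0,"turn":0,"gripper":0.48},
    {"dx":0,"dy":0,"dz":0,"turn":0,"gripper":0.48},
    {"dx":0,"dy":0,"dz":0,"turn":0,"gripper":0.48}
  ]
}}

```text
time_s: 44.5
tool_pos: [0.587, -0.1337, -0.0125]
orientation: [[-0.998, -0.064, 0.02], [-0.064, 0.998, -0.015], [-0.019, -0.016, -1.0]]
force: [-0.0, 0.6, 0.2]
opening: 0.52
```

{"method": "arm_command", "body": {
  "motion": [
    {"dx":0,"dy":0,"dz":-0.03,"turn":0,"gripper":0.48},
    {"dx":0,"dy":0,"dz":-0.08,"turn":0,"gripper":0.48},
    {"dx":0,"dy":0,"dz":-0.15,"turn":0,"gripper":0.48},
    {"dx":0.1,"dy":0,"dz":-0.08,"turn":0,"gripper":0},
    {"dx":0.15,"dy":0,"dz":0,"turn":0,"gripper":0}
  ]
}}

```text
time_s: 45.12
tool_pos: [0.5131, -0.1375, 0.0939]
orientation: [[-0.998, -0.065, 0.025], [-0.066, 0.998, -0.016], [-0.024, -0.018, -1.0]]
force: [0.7, 0.1, -1.1]
opening: 0.921
```

```bash
python3 -c "
from h import *
plan(.430,-.129,.03,93.6)
for n in ('wrist','side'):
  c=cap(n,n+'16')
  for o in fit(c,'box1',.035,.06): print(o)
  for t in ('green_box','red_box'):
    for o in fit(c,t,.025,.06,k=1): print(t,o)
  print(fit(c,'tray_right_grip',.045,.08,k=1))
"
```

```text
t 45.12 tcp [ 0.5121 -0.1369  0.1319] ang -176.2 open 0.92 F [ 0.7  0.1 -1.1] q [-0.26  0.31 -0.34  0.89 -0.01 -0.32]
now-axes d/0.3: [0.28  0.05  0.332] dist mm 131
turn -0.998 deg -89.8  after turn d/0.3: [-0.043  0.272  0.34 ]
(0.97, 'ctr', [586.8, -133.9], 'sz', [75.8, 35.9], 'ang', 3.6, 'z90', np.float64(44.9), 3765)
(0.82, 'ctr', [593.7, -75.0], 'sz', [75.7, 36.4], 'ang', 4.1, 'z90', np.float64(44.9), 3276)
(0.8, 'ctr', [585.7, -191.4], 'sz', [76.0, 36.5], 'ang', 3.5, 'z90', np.float64(44.9), 3696)
green_box (0.69, 'ctr', [478.3, -370.9], 'sz', [4.0, 24.0], 'ang', 88.3, 'z90', np.float64(25.4), 158)
[(0.6, 'ctr', [429.3, -129.8], 'sz', [11.1, 49.4], 'ang', 3.8, 'z90', np.float64(20.0), 1708)]
(0.94, 'ctr', [585.6, -188.4], 'sz', [75.6, 38.0], 'ang', 2.4, 'z90', np.float64(47.1), 687)
(0.93, 'ctr', [586.6, -131.3], 'sz', [74.7, 36.9], 'ang', 3.8, 'z90', np.float64(47.2), 454)
(0.45, 'few', [0.671, -0.119, 0.208])
green_box (0.87, 'ctr', [453.4, -389.1], 'sz', [74.1, 36.0], 'ang', 5.4, 'z90', np.float64(38.0), 925)
[(0.95, 'ctr', [513.4, -157.9], 'sz', [48.7, 206.8], 'ang', 70.1, 'z90', np.float64(26.5), 186)]
```

View pics/wrist16.png

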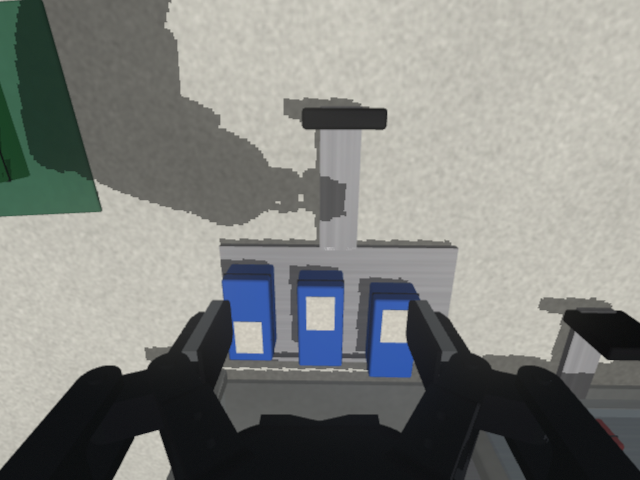

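View pics/side16.png

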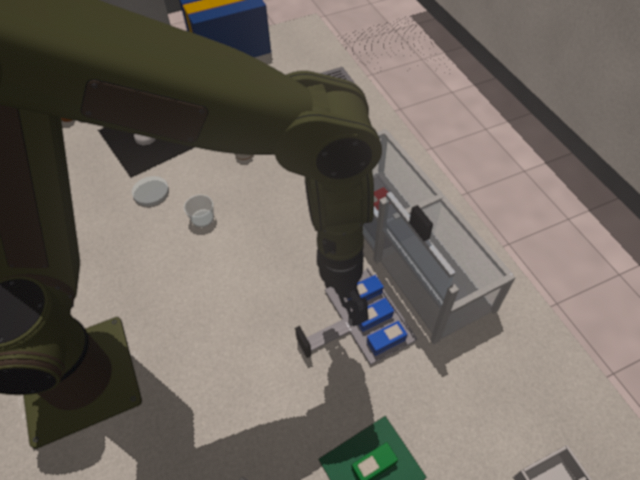

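All three blue boxes lie flat on the tray at wrist (250,315), (320,315) and (392,330), the green box is on the mat, and the sash is up. Turning to grip the tray tab.

{"method": "arm_command", "body": {
  "motion": [
    {"dx":0,"dy":0,"dz":0,"turn":-0.117,"gripper":0},
    {"dx":0,"dy":0,"dz":0,"turn":-0.117,"gripper":0},
    {"dx":0,"dy":0,"dz":0,"turn":-0.117,"gripper":0},
    {"dx":0,"dy":0,"dz":0,"turn":-0.117,"gripper":0},
    {"dx":0,"dy":0,"dz":0,"turn":-0.117,"gripper":0},
    {"dx":0,"dy":0,"dz":0,"turn":-0.117,"gripper":0},
    {"dx":0,"dy":0,"dz":0,"turn":-0.117,"gripper":0},
    {"dx":0,"dy":0,"dz":0,"turn":-0.117,"gripper":0}
  ]
}}

```text
time_s: 46.62
tool_pos: [0.5155, -0.1364, 0.0882]
orientation: [[-0.003, -1.0, 0.016], [-1.0, 0.003, -0.014], [0.014, -0.017, -1.0]]
force: [0.8, 0.1, -0.0]
opening: 0.997
```

```bash
python3 -c "
from h import *
plan(.4295,-.1293,.1,93.6)
"
```

```text
t 46.62 tcp [ 0.5148 -0.1358  0.1262] ang -90.2 open 1.0 F [ 0.8  0.1 -0. ] q [-0.25  0.33 -0.34  0.89 -0.01 -1.82]
now-axes d/0.3: [-0.022  0.286  0.082] dist mm 90
turn -0.042 deg -3.8  after turn d/0.3: [-0.04   0.283  0.087]
```

{"method": "arm_command", "body": {
  "motion": [
    {"dx":-0.01,"dy":0.1,"dz":0,"turn":-0.042,"gripper":0},
    {"dx":-0.02,"dy":0.13,"dz":0,"turn":0,"gripper":0},
    {"dx":-0.01,"dy":0.055,"dz":0.05,"turn":0,"gripper":0},
    {"dx":0,"dy":0,"dz":0,"turn":0,"gripper":0}
  ]
}}

```text
time_s: 47.12
tool_pos: [0.4303, -0.128, 0.0704]
orientation: [[0.068, -0.998, 0.017], [-0.998, -0.068, -0.014], [0.015, -0.016, -1.0]]
force: [0.5, -0.6, -0.1]
opening: 1.0
```

```bash
python3 -c "
from h import *
plan(.4295,-.1293,.03,93.6)
"
```

```text
t 47.12 tcp [ 0.4297 -0.1275  0.1084] ang -86.1 open 1.0 F [ 0.5 -0.6 -0.1] q [-0.28  0.21 -0.56  0.78 -0.01 -1.92]
now-axes d/0.3: [0.002 0.005 0.261] dist mm 78
turn 0.003 deg 0.3  after turn d/0.3: [0.006 0.001 0.261]
```

{"method": "arm_command", "body": {
  "motion": [
    {"dx":0.005,"dy":0.001,"dz":0.1,"turn":0.003,"gripper":0},
    {"dx":0,"dy":0,"dz":0.1,"turn":0,"gripper":0},
    {"dx":0,"dy":0,"dz":0.05,"turn":0,"gripper":0},
    {"dx":0,"dy":0,"dz":0,"turn":0,"gripper":0}
  ]
}}

```text
time_s: 47.62
tool_pos: [0.4411, -0.1326, -0.0039]
orientation: [[0.064, -0.998, 0.027], [-0.998, -0.064, -0.016], [0.018, -0.025, -1.0]]
force: [0.5, -0.3, -0.7]
opening: 1.0
```

```bash
python3 -c "
from h import *
plan(.4295,-.1293,.03,93.6)
"
```

```text
t 47.62 tcp [ 0.4401 -0.132   0.0341] ang -86.3 open 1.0 F [ 0.5 -0.3 -0.7] q [-0.29  0.32 -0.65  0.57 -0.01 -1.92]
now-axes d/0.3: [-0.012  0.035  0.013] dist mm 12
turn 0.001 deg 0.1  after turn d/0.3: [-0.011  0.035  0.014]
```

{"method": "arm_command", "body": {
  "motion": [
    {"dx":-0.01,"dy":0.035,"dz":0.012,"turn":0,"gripper":0},
    {"dx":0,"dy":0,"dz":0,"turn":0,"gripper":1},
    {"dx":0,"dy":0,"dz":0,"turn":0,"gripper":1},
    {"dx":0,"dy":0,"dz":0,"turn":0,"gripper":1},
    {"dx":0,"dy":0,"dz":0,"turn":0,"gripper":1},
    {"dx":0,"dy":0,"dz":0,"turn":0,"gripper":1},
    {"dx":0,"dy":0,"dz":0,"turn":0,"gripper":1}
  ]
}}

```text
time_s: 48.5
tool_pos: [0.4328, -0.1311, -0.0054]
orientation: [[0.064, -0.997, 0.03], [-0.998, -0.065, -0.018], [0.02, -0.029, -0.999]]
force: [2.6, 1.3, 0.3]
opening: 0.134
```

```bash
python3 -c "
from h import *
plan(.5945,-.119,.03,93.6)
c=cap('wrist','w17')
for o in fit(c,'box1',.035,.06): print(o)
"
```

```text
t 48.5 tcp [ 0.4316 -0.1304  0.0325] ang -86.3 open 0.13 F [2.6 1.3 0.3] q [-0.29  0.31 -0.68  0.55 -0.01 -1.92]
now-axes d/0.3: [-0.003 -0.544  0.024] dist mm 163
turn 0.001 deg 0.1  after turn d/0.3: [-0.004 -0.544  0.008]
(0.86, 'ctr', [554.0, -192.0], 'sz', [38.9, 15.7], 'ang', 78.1, 'z90', np.float64(44.3), 3791)
(0.69, 'ctr', [564.7, -135.4], 'sz', [28.9, 37.0], 'ang', 2.8, 'z90', np.float64(44.7), 4865)
(0.66, 'ctr', [574.6, -76.1], 'sz', [33.4, 37.7], 'ang', 2.7, 'z90', np.float64(44.6), 4607)
```

Held. Pushing the tray in gently.

{"method": "arm_command", "body": {
  "motion": [
    {"dx":0,"dy":-0.03,"dz":0,"turn":0,"gripper":1},
    {"dx":0,"dy":-0.05,"dz":0,"turn":0,"gripper":1},
    {"dx":0,"dy":-0.06,"dz":0,"turn":0,"gripper":1},
    {"dx":0,"dy":-0.065,"dz":0,"turn":0,"gripper":1},
    {"dx":0,"dy":-0.065,"dz":0,"turn":0,"gripper":1},
    {"dx":0,"dy":-0.065,"dz":0,"turn":0,"gripper":1},
    {"dx":0,"dy":-0.06,"dz":0,"turn":0,"gripper":1},
    {"dx":0,"dy":-0.05,"dz":0,"turn":0,"gripper":1}
  ]
}}

```text
time_s: 49.6
tool_pos: [0.5579, -0.1232, -0.0055]
orientation: [[0.062, -0.998, 0.008], [-0.998, -0.062, -0.021], [0.022, -0.007, -1.0]]
force: [-3.0, -1.0, 4.1]
opening: 0.127
```

```bash
python3 -c "
from h import *
plan(.5945,-.119,.03,93.6)
"
```

```text
t 49.6 tcp [ 0.5576 -0.1224  0.0325] ang -86.4 open 0.13 F [-3.  -1.   4.1] q [-0.21  0.48 -0.36  0.71 -0.02 -1.84]
now-axes d/0.3: [-0.004 -0.123  0.009] dist mm 37
turn -0.0 deg -0.0  after turn d/0.3: [-0.004 -0.124  0.008]
```

{"method": "arm_command", "body": {
  "motion": [
    {"dx":0,"dy":-0.045,"dz":0,"turn":0,"gripper":1},
    {"dx":0,"dy":-0.04,"dz":0,"turn":0,"gripper":1},
    {"dx":0,"dy":-0.03,"dz":0,"turn":0,"gripper":1},
    {"dx":0,"dy":-0.025,"dz":0,"turn":0,"gripper":1},
    {"dx":0,"dy":-0.02,"dz":0,"turn":0,"gripper":1},
    {"dx":0,"dy":-0.02,"dz":0,"turn":0,"gripper":1}
  ]
}}

```text
time_s: 50.35
tool_pos: [0.5924, -0.1211, -0.0055]
orientation: [[0.06, -0.998, -0.029], [-0.998, -0.06, -0.025], [0.023, 0.031, -0.999]]
force: [-18.9, -2.2, 12.8]
opening: 0.13
```

```bash
python3 -c "
from h import *
plan(.5945,-.119,.03,93.6)
for n in ('side','scene'):
  c=cap(n,n+'18')
  P=pts(c,np.ones((480,640),bool)); Q=P[(abs(P[:,0]-.585)<.04)&(abs(P[:,1]+.119)<.05)&(P[:,2]>.045)&(P[:,2]<.062)]
  print(n,fit(c,'tray_right_grip',.04,.07,k=1), fit(c,'box1',.035,.06,k=4))
"
```

```text
t 50.35 tcp [ 0.5935 -0.1202  0.0325] ang -86.5 open 0.13 F [-18.9  -2.2  12.8] q [-0.18  0.56 -0.22  0.81 -0.03 -1.81]
now-axes d/0.3: [-0.004 -0.004  0.008] dist mm 3
turn -0.002 deg -0.1  after turn d/0.3: [-0.004 -0.004  0.008]
side [(0.73, 'ctr', [597.4, -130.3], 'sz', [25.5, 16.4], 'ang', 54.7, 'z90', np.float64(35.2), 91)] []
scene [(0.53, 'ctr', [338.5, 284.1], 'sz', [69.8, 67.1], 'ang', 9.5, 'z90', np.float64(48.9), 181)] []
```

View pics/scene18.png

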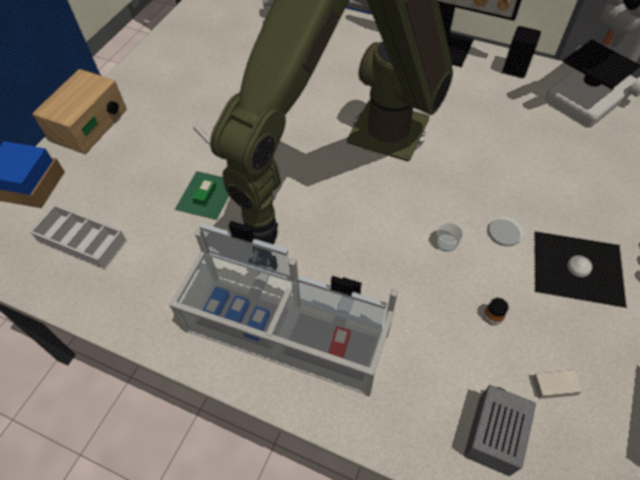

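The tray is at its stop (19 N reaction), the boxes are inside, and the sash is up. Releasing and rising, staying clear of the sash.

{"method": "arm_command", "body": {
  "motion": [
    {"dx":0,"dy":0,"dz":0,"turn":0,"gripper":1},
    {"dx":0,"dy":0,"dz":0,"turn":0,"gripper":0},
    {"dx":0,"dy":0,"dz":0,"turn":0,"gripper":0},
    {"dx":0,"dy":0,"dz":0,"turn":0,"gripper":0},
    {"dx":0,"dy":0,"dz":0,"turn":0,"gripper":0},
    {"dx":0,"dy":0,"dz":0,"turn":0,"gripper":0}
  ]
}}

```text
time_s: 51.4
tool_pos: [0.5952, -0.1206, -0.0057]
orientation: [[0.06, -0.998, -0.025], [-0.998, -0.06, -0.023], [0.022, 0.026, -0.999]]
force: [0.5, 0.4, -0.8]
opening: 0.991
```

```bash
python3 -c "
from h import *
plan(.588,-.120,.14,93.6)
c=cap('wrist','w19'); print(fit(c,'tray_right_grip',.045,.08,k=1))
"
```

```text
t 51.4 tcp [ 0.5961 -0.1197  0.0323] ang -86.5 open 0.99 F [ 0.5  0.4 -0.8] q [-0.18  0.56 -0.22  0.81 -0.03 -1.81]
now-axes d/0.3: [ 0.007  0.037 -0.358] dist mm 108
turn -0.002 deg -0.1  after turn d/0.3: [-0.001  0.027 -0.359]
[(0.73, 'ctr', [613.6, -118.6], 'sz', [50.8, 49.9], 'ang', 4.9, 'z90', np.float64(55.9), 3554)]
```

View pics/w19.png

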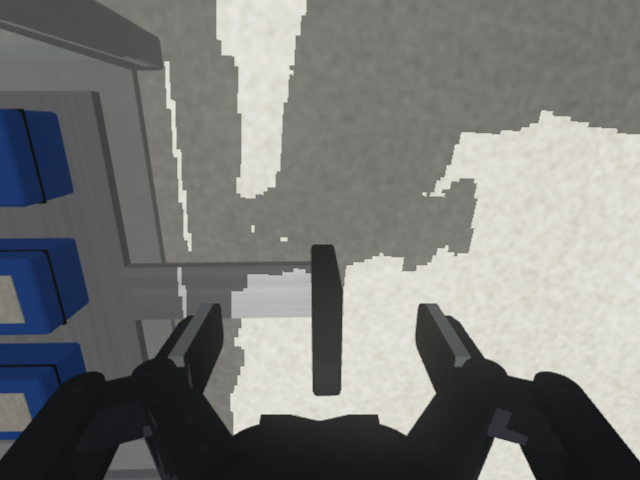

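{"method": "arm_command", "body": {
  "motion": [
    {"dx":0,"dy":0.01,"dz":-0.08,"turn":0,"gripper":0},
    {"dx":0,"dy":0.02,"dz":-0.15,"turn":0,"gripper":0},
    {"dx":0,"dy":0.03,"dz":-0.18,"turn":0,"gripper":0},
    {"dx":0,"dy":0.02,"dz":-0.18,"turn":0,"gripper":0},
    {"dx":0,"dy":0.01,"dz":-0.18,"turn":0,"gripper":0},
    {"dx":0,"dy":0.0,"dz":-0.18,"turn":0,"gripper":0},
    {"dx":0,"dy":0,"dz":-0.1,"turn":0,"gripper":0}
  ]
}}

```text
time_s: 52.38
tool_pos: [0.5729, -0.1143, 0.3164]
orientation: [[0.06, -0.998, -0.032], [-0.998, -0.059, -0.022], [0.02, 0.033, -0.999]]
force: [0.3, -0.0, -0.7]
opening: 0.994
```

```bash
python3 -c "
from h import *
plan(.673,-.114,.335,93.6)
c=cap('wrist','w20')
c=cap('side','s20'); print(fit(c,'tray_right_grip',.045,.08,k=1))
P=pts(c,np.ones((480,640),bool)); Q=P[(abs(P[:,0]-.673)<.025)&(abs(P[:,1]+.114)<.04)&(P[:,2]>.262)&(P[:,2]<.33)]
print(Q.min(0),Q.max(0),np.median(Q,0))
"
```

```text
t 52.38 tcp [ 0.5741 -0.1135  0.3543] ang -86.6 open 0.99 F [ 0.3 -0.  -0.7] q [-0.18  0.38  0.35  1.56 -0.03 -1.81]
now-axes d/0.3: [ 0.02  -0.331  0.054] dist mm 101
turn -0.002 deg -0.2  after turn d/0.3: [ 0.022 -0.329  0.064]
[(0.59, 'ctr', [593.2, -116.8], 'sz', [12.9, 50.7], 'ang', 3.6, 'z90', np.float64(51.7), 192)]
[ 0.66405765 -0.13818315  0.2622027 ] [ 0.68239047 -0.08662301  0.29792913] [ 0.66838966 -0.11681303  0.28861662]
```

View pics/w20.png

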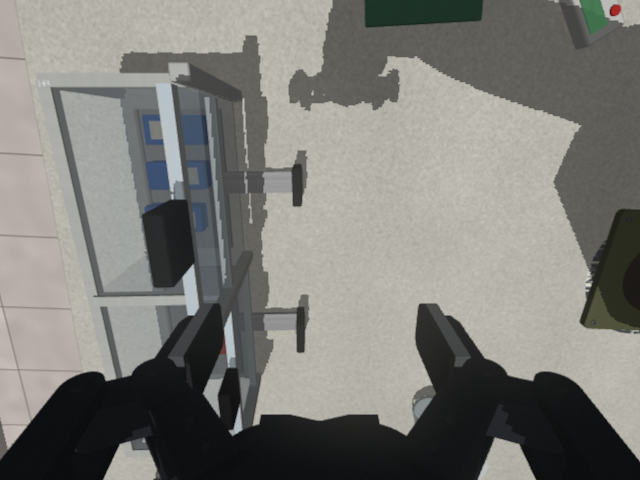

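The raised sash tab is at (170,240), its top at about 0.30 m. The tray tab is at x = 593, its home value. Moving over the sash tab.

{"method": "arm_command", "body": {
  "motion": [
    {"dx":0.008,"dy":-0.1,"dz":0,"turn":0,"gripper":0},
    {"dx":0.008,"dy":-0.13,"dz":0,"turn":0,"gripper":0},
    {"dx":0.006,"dy":-0.1,"dz":0,"turn":0,"gripper":0},
    {"dx":0,"dy":0,"dz":0,"turn":0,"gripper":0}
  ]
}}

```text
time_s: 53.02
tool_pos: [0.672, -0.1149, 0.3046]
orientation: [[0.06, -0.997, -0.043], [-0.998, -0.059, -0.02], [0.018, 0.044, -0.999]]
force: [-0.1, -0.6, -0.6]
opening: 0.999
```

```bash
python3 -c "
from h import *
plan(.673,-.114,.268,93.6)
"
```

```text
t 53.02 tcp [ 0.6736 -0.1141  0.3425] ang -86.6 open 1.0 F [-0.1 -0.6 -0.6] q [-0.16  0.6   0.69  1.7  -0.03 -1.79]
now-axes d/0.3: [-0.005 -0.009  0.248] dist mm 75
turn -0.002 deg -0.2  after turn d/0.3: [-0.001  0.002  0.248]
```

{"method": "arm_command", "body": {
  "motion": [
    {"dx":-0.002,"dy":-0.005,"dz":0.08,"turn":0,"gripper":0},
    {"dx":-0.002,"dy":-0.004,"dz":0.08,"turn":0,"gripper":0},
    {"dx":0,"dy":0,"dz":0.06,"turn":0,"gripper":0},
    {"dx":0,"dy":0,"dz":0,"turn":0,"gripper":0}
  ]
}}

```text
time_s: 53.52
tool_pos: [0.6661, -0.1147, 0.2327]
orientation: [[0.06, -0.997, -0.052], [-0.998, -0.059, -0.019], [0.016, 0.053, -0.998]]
force: [0.0, -0.1, 0.3]
opening: 1.002
```

```bash
python3 -c "
from h import *
plan(.673,-.114,.268,93.6)
"
```

```text
t 53.52 tcp [ 0.6681 -0.114   0.2707] ang -86.6 open 1.0 F [ 0.  -0.1  0.3] q [-0.16  0.58  0.46  1.5  -0.03 -1.79]
now-axes d/0.3: [ 0.001 -0.017  0.008] dist mm 6
turn -0.002 deg -0.2  after turn d/0.3: [ 0.001 -0.016  0.009]
```

{"method": "arm_command", "body": {
  "motion": [
    {"dx":0,"dy":-0.014,"dz":0.004,"turn":0,"gripper":0},
    {"dx":0,"dy":0,"dz":0,"turn":0,"gripper":1},
    {"dx":0,"dy":0,"dz":0,"turn":0,"gripper":1},
    {"dx":0,"dy":0,"dz":0,"turn":0,"gripper":1},
    {"dx":0,"dy":0,"dz":0,"turn":0,"gripper":1},
    {"dx":0,"dy":0,"dz":0,"turn":0,"gripper":1},
    {"dx":0,"dy":0,"dz":0,"turn":0,"gripper":1}
  ]
}}

```text
time_s: 54.4
tool_pos: [0.6712, -0.1147, 0.2343]
orientation: [[0.06, -0.997, -0.048], [-0.998, -0.059, -0.02], [0.017, 0.049, -0.999]]
force: [-1.8, -0.8, -0.5]
opening: 0.156
```

Held (0.156). Lowering the sash.

{"method": "arm_command", "body": {
  "motion": [
    {"dx":0,"dy":-0.002,"dz":0.04,"turn":0,"gripper":1},
    {"dx":0,"dy":-0.003,"dz":0.06,"turn":0,"gripper":1},
    {"dx":0,"dy":-0.003,"dz":0.06,"turn":0,"gripper":1},
    {"dx":0,"dy":-0.003,"dz":0.06,"turn":0,"gripper":1},
    {"dx":0,"dy":-0.003,"dz":0.06,"turn":0,"gripper":1},
    {"dx":0,"dy":-0.002,"dz":0.04,"turn":0,"gripper":1}
  ]
}}

```text
time_s: 55.15
tool_pos: [0.6715, -0.1146, 0.1369]
orientation: [[0.06, -0.997, -0.043], [-0.998, -0.059, -0.018], [0.015, 0.044, -0.999]]
force: [-1.8, 1.1, 2.9]
opening: 0.152
```

```bash
python3 -c "
from h import *
plan(.673,-.114,.162,93.6)
"
```

```text
t 55.15 tcp [ 0.6731 -0.114   0.1748] ang -86.6 open 0.15 F [-1.8  1.1  2.9] q [-0.16  0.59  0.24  1.26 -0.02 -1.79]
now-axes d/0.3: [-0.001 -0.002  0.043] dist mm 13
turn -0.002 deg -0.2  after turn d/0.3: [0.    0.    0.043]
```

{"method": "arm_command", "body": {
  "motion": [
    {"dx":0,"dy":-0.002,"dz":0.03,"turn":0,"gripper":1},
    {"dx":0,"dy":0,"dz":0.02,"turn":0,"gripper":1},
    {"dx":0,"dy":0,"dz":0.02,"turn":0,"gripper":1},
    {"dx":0,"dy":0,"dz":0.02,"turn":0,"gripper":1}
  ]
}}

```text
time_s: 55.65
tool_pos: [0.6724, -0.1147, 0.1322]
orientation: [[0.061, -0.998, -0.024], [-0.998, -0.06, -0.02], [0.019, 0.025, -0.999]]
force: [-9.5, 2.3, 25.3]
opening: 0.154
```

```bash
python3 -c "
from h import *
plan(.673,-.114,.162,93.6)
"
```

```text
t 55.65 tcp [ 0.6733 -0.114   0.1702] ang -86.5 open 0.15 F [-9.5  2.3 25.3] q [-0.16  0.58  0.21  1.22 -0.02 -1.79]
now-axes d/0.3: [-0.     0.     0.027] dist mm 8
turn -0.001 deg -0.1  after turn d/0.3: [0.    0.001 0.027]
```

```bash
python3 -c "
from h import *
for n in ('side','scene'):
    c=cap(n,n+'21');P=pts(c,np.ones((480,640),bool))
    for y0 in (-.19,-.17,-.05,-.03):
        Q=P[(abs(P[:,1]-y0)<.008)&(abs(P[:,0]-.675)<.015)&(P[:,2]>.1)]
        print(n,y0,'top',np.sort(Q[:,2])[-6:].round(4))
    # reference left sash
    for y0 in (.19,.17,.06,.04):
        Q=P[(abs(P[:,1]-y0)<.008)&(abs(P[:,0]-.66)<.015)&(P[:,2]>.1)]
        print(n,y0,'top',np.sort(Q[:,2])[-6:].round(4))
"
```

```text
side -0.19 top [0.15   0.15   0.1501 0.1505 0.1505 0.1505]
side -0.17 top [0.1495 0.1496 0.1497 0.1504 0.1513 0.1536]
side -0.05 top [0.142  0.1423 0.1427 0.1429 0.143  0.1438]
side -0.03 top [0.1474 0.1479 0.1488 0.1494 0.1497 0.1502]
side 0.19 top [0.1538 0.1542 0.1543 0.1547 0.1548 0.1555]
side 0.17 top [0.154  0.1543 0.1543 0.1552 0.1556 0.1557]
side 0.06 top [0.154  0.1546 0.1546 0.1551 0.1553 0.1557]
side 0.04 top [0.1535 0.1537 0.154  0.1542 0.1546 0.155 ]
scene -0.19 top [0.1473 0.1474 0.1478 0.1484 0.1496 0.1512]
scene -0.17 top [0.1442 0.1454 0.1462 0.1465 0.1466 0.1481]
scene -0.05 top [0.5994 0.6031 0.6079 0.6118 0.6218 0.628 ]
scene -0.03 top [0.1474 0.1476 0.1479 0.1487 0.1496 0.1496]
scene 0.19 top [0.1523 0.1527 0.1528 0.1528 0.1533 0.1537]
scene 0.17 top [0.1525 0.1526 0.1529 0.1529 0.1533 0.1533]
scene 0.06 top [0.1518 0.1518 0.1523 0.1526 0.1534 0.1536]
scene 0.04 top [0.1518 0.1519 0.1521 0.1525 0.1527 0.155 ]
```

View pics/side21.png

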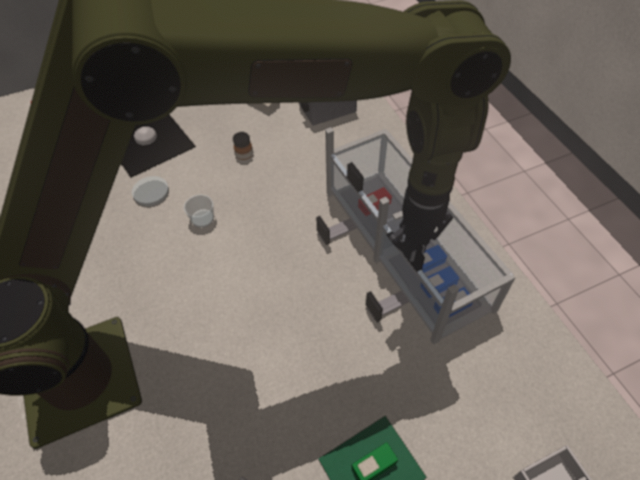

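The right sash's top bar is at 0.150 m (left shut sash 0.154 m), so it is fully down. Releasing.

{"method": "arm_command", "body": {
  "motion": [
    {"dx":0,"dy":0,"dz":0,"turn":0,"gripper":1},
    {"dx":0,"dy":0,"dz":0,"turn":0,"gripper":0},
    {"dx":0,"dy":0,"dz":0,"turn":0,"gripper":0},
    {"dx":0,"dy":0,"dz":0,"turn":0,"gripper":0},
    {"dx":0,"dy":0,"dz":0,"turn":0,"gripper":0},
    {"dx":0,"dy":0,"dz":0,"turn":0,"gripper":0}
  ]
}}

```text
time_s: 56.5
tool_pos: [0.6716, -0.1152, 0.1296]
orientation: [[0.06, -0.998, -0.027], [-0.998, -0.06, -0.021], [0.019, 0.028, -0.999]]
force: [-0.3, 0.2, -0.4]
opening: 1.0
```

```bash
python3 -c "
from h import *
plan(.673,-.114,.27,93.6)
"
```

```text
t 56.5 tcp [ 0.6726 -0.1144  0.1676] ang -86.5 open 1.0 F [-0.3  0.2 -0.4] q [-0.16  0.58  0.2   1.22 -0.02 -1.79]
now-axes d/0.3: [ 0.005  0.008 -0.341] dist mm 102
turn -0.002 deg -0.1  after turn d/0.3: [-0.001 -0.001 -0.341]
```

{"method": "arm_command", "body": {
  "motion": [
    {"dx":0,"dy":0,"dz":-0.06,"turn":0,"gripper":0},
    {"dx":0,"dy":0,"dz":-0.12,"turn":0,"gripper":0},
    {"dx":0,"dy":0,"dz":-0.15,"turn":0,"gripper":0},
    {"dx":0,"dy":0.05,"dz":-0.05,"turn":0,"gripper":0},
    {"dx":0,"dy":0.15,"dz":0,"turn":0,"gripper":0},
    {"dx":0,"dy":0.18,"dz":0,"turn":0,"gripper":0},
    {"dx":0,"dy":0.18,"dz":0,"turn":0,"gripper":0},
    {"dx":0,"dy":0.15,"dz":0,"turn":0,"gripper":0}
  ]
}}

```text
time_s: 57.5
tool_pos: [0.4545, -0.1253, 0.2475]
orientation: [[0.062, -0.998, -0.034], [-0.998, -0.061, -0.021], [0.019, 0.035, -0.999]]
force: [0.3, -0.9, 1.4]
opening: 1.0
```

```bash
python3 -c "
from h import *
st()
for n in ('side','scene','wrist'):
    c=cap(n,n+'22');P=pts(c,np.ones((480,640),bool))
    print(n,'sash',fit(c,'sash_right_grip',.165,.25,k=1),'tray',fit(c,'tray_right_grip',.045,.08,k=1))
    print(fit(c,'green_box',.02,.05,k=2)); print(fit(c,'box1',.03,.06,k=4))
    for y0 in (-.17,-.05,.17,.05):
        Q=P[(abs(P[:,1]-y0)<.008)&(abs(P[:,0]-.667)<.015)&(P[:,2]>.1)&(P[:,2]<.3)]
        if len(Q)>6: print(y0,'top',np.sort(Q[:,2])[-5:].round(4))
"
```

```text
t 57.5 tcp [ 0.4545 -0.1253  0.2475] F [ 0.3 -0.9  1.4] open 1.0
[[0.062, -0.998, -0.034], [-0.998, -0.061, -0.021], [0.019, 0.035, -0.999]] [-0.25  0.17 -0.12  1.31 -0.03 -1.88]
side sash [(0.93, 'ctr', [672.9, -112.2], 'sz', [15.6, 50.6], 'ang', 3.9, 'z90', np.float64(170.0), 339)] tray [(0.67, 'ctr', [593.9, -117.1], 'sz', [14.3, 51.0], 'ang', 3.3, 'z90', np.float64(61.6), 192)]
[(0.97, 'ctr', [454.0, -388.8], 'sz', [75.4, 36.5], 'ang', 5.5, 'z90', np.float64(37.9), 960)]
[]
-0.17 top [0.1506 0.1507 0.1515 0.1518 0.1526]
-0.05 top [0.1505 0.1512 0.1517 0.152  0.1521]
0.17 top [0.1532 0.1538 0.1541 0.1545 0.1565]
0.05 top [0.1543 0.1546 0.1553 0.1553 0.1553]
scene sash [(0.65, 'ctr', [674.6, -114.1], 'sz', [16.6, 51.8], 'ang', 4.0, 'z90', np.float64(190.2), 227)] tray [(0.68, 'ctr', [593.7, -117.7], 'sz', [15.1, 46.6], 'ang', 6.6, 'z90', np.float64(60.8), 114)]
[(0.56, 'ctr', [455.6, -392.0], 'sz', [82.3, 40.1], 'ang', 6.0, 'z90', np.float64(37.1), 336), (0.22, 'ctr', [512.9, 448.6], 'sz', [49.7, 34.3], 'ang', 87.6, 'z90', np.float64(61.8), 174)]
[]
-0.17 top [0.1482 0.1488 0.1488 0.149  0.149 ]
-0.05 top [0.1486 0.1486 0.1487 0.1494 0.1497]
0.17 top [0.1514 0.1516 0.1525 0.1525 0.1526]
0.05 top [0.1531 0.1538 0.1555 0.1555 0.1557]
wrist sash [(0.78, 'ctr', [673.7, -115.1], 'sz', [16.0, 49.6], 'ang', 4.1, 'z90', np.float64(179.3), 3177)] tray [(0.88, 'ctr', [594.5, -120.2], 'sz', [12.7, 49.6], 'ang', 3.5, 'z90', np.float64(60.8), 692)]
[(0.21, 'ctr', [659.6, 51.2], 'sz', [3.0, 86.1], 'ang', 3.7, 'z90', np.float64(148.6), 546)]
[]
-0.17 top [0.1489 0.149  0.149  0.1491 0.1492]
-0.05 top [0.1488 0.1488 0.149  0.1491 0.1491]
0.17 top [0.1514 0.1515 0.1516 0.1517 0.1518]
0.05 top [0.1416 0.1417 0.1417 0.1422 0.1433]
```

View pics/side22.png

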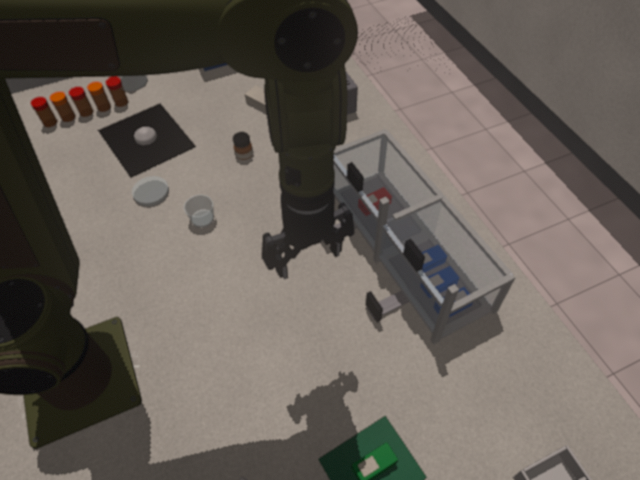

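View pics/scene22.png

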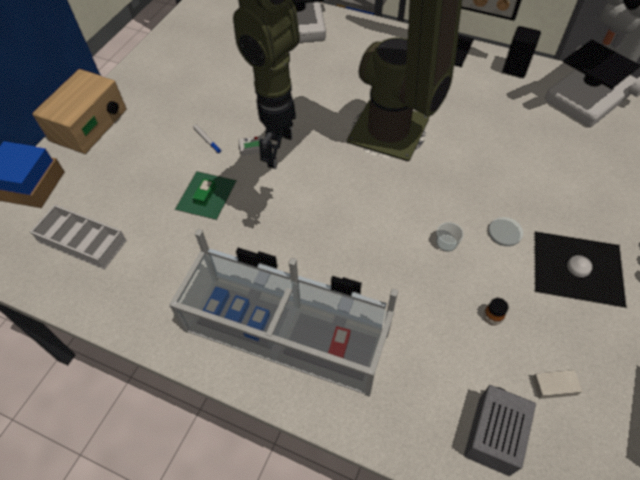

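The final views show the right sash shut, with its tab at side (414,253). The tray tab is at x = 594 (start 593). Three blue boxes are behind the sash, the green box is on the mat, the bottle and beaker are upright, and the arm is clear. Handing in.

```bash
python3 -c "
from h import *
print(manip.finish_job()); st()"
```

```text
the job is handed in; nothing more can be done
None
the job is handed in; nothing more can be done
```

I finished the job and handed it in at about 58 s. No verdict was reported.

**What I did:** The red box was in the left bay, so I worked on the right one. I raised its sash to the stop and drew the tray fully out. I moved the green box to the mat and laid the three blue boxes flat on the tray. Then I pushed the tray home with the sash up and lowered the sash.

**Last checks:**
- **Sash:** The right sash is down, with its top bar at about 149–152 mm. The shut left sash read 152–155 mm.
- **Tray:** The tray tab is at x ≈ 594 mm, against 593 mm at the start.
- **Green box:** It lies about 4 mm from the mat centre, flat.
- **Blue boxes:** All three show behind the shut sash, but the network no longer detected them there. Their measured positions are from before the push: centres at least 20 mm inside the tray's side edges and 40 mm inside the front and rear, tops at 45 mm.
- **Left bay, bottle and beaker:** The red box, the left sash and the left tray look untouched. The bottle and beaker are upright, and the arm is clear.

**What disagreed or went wrong:**
- **Fingertips:** They sat about 38 mm short of the reported TCP in all three cameras, so my first grip of the sash closed on air. I corrected every height by 38 mm after that.
- **Knocked box:** One placed blue box was moved about 3 cm while the arm was away. It stayed flat on the tray, so I left it and put the last box in the remaining gap.
- **Sash travel:** I measured 105 mm going up and 102 mm coming down, not the 110 mm in the text. Both ends were firm stops, and the pictures agreed with fully up and fully down.

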